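# Open a valve that has lost its lever with locking pliers

### The job

The middle valve of the nutrient manifold has lost its lever. Slide the open locking pliers onto its bare brass spindle, squeeze their handles together until they lock over centre, swing them a quarter turn anticlockwise (seen from above) until the valve meets its open stop, without forcing it, then push the release lever gently so that the pliers spring open. Draw the pliers back clear of the spindle and leave them lying open on the deck; touch the spindle only with the pliers, and leave the other valves and everything else alone.

Things in the scene. Friction and masses are not known exactly. Their poses are not given: they have to be found in the camera images.
- manifold: flat grey plastic box fixed to the bench, 310 (its x) x 440 mm, 45 mm tall; origin under its centre, x to the row of three valves (at x 85 mm, y -150, 0, +150 mm), z up. Its flat top is the deck; the pliers lie and slide on it. A pressure gauge 46 mm wide, 29 mm tall stands on it at x 122, y -75 mm.
- spindle_top (a point): top centre of the bare brass spindle of the middle valve: a flat tang 20 mm long, 10 mm thick, its top 22 mm above the deck. Its x is along the 20 mm, pointing away from the robot: the pliers go on with their x along this x. Turns with the spindle about the vertical.
- spindle (a joint): spindle angle (rad), growing anticlockwise from above: shut at 0 (starts at 0 to 0.15), rigid open stop at 1.57. Friction 0.35 N m (up to 5 N at pliers_mid); stays where left. Locked pliers lag up to 0.1 rad behind as they turn it. Against the stop they twist on the tang and the force climbs: 7 to 9 N at pliers_mid is home; twisted over 0.4 rad (some 14 N) it is forced.
- pliers_mid (a point): point between the handles of the steel locking pliers, where to squeeze them, 10 mm above the deck; axes as pliers. Fixed handle: 10 mm wide, x -30 to +58 mm from here (its screw to -44), y +11 to +21; can be held alone near its rear end. Moving handle: x -36 to +66, outer face at y -46 when open (67 mm across both), y -20.5 locked (41.5 mm across, both handles then along x).
- pliers: fixed half of the pliers, which lie flat on the deck, 20 mm thick, 192 mm long, 0.40 kg; origin at the underside below the pivot, 70 mm ahead of pliers_mid and 4 mm to its +y; x to the jaws, y to the fixed handle, z up.
- pliers_jaws (a point): middle of the jaws, 27 mm ahead of the pivot, 10 mm above the deck, axes as pliers. Jaws 12 mm tall; mouth to +x, 19 mm ahead of this point, 14.5 mm wide here when open; fixed jaw face at y +5 mm. Throat (inner end) 12.5 mm behind: with the tang right up to it the spindle's centre is 2.5 mm behind this point. A bite within 10 mm of this point holds.
- pliers_handle (a joint): closing of the moving handle (rad): 0 open (held by a spring), about 0.28 when the jaws touch the spindle, dead centre 0.50, locked on the spindle 0.58. Squeeze on each handle at pliers_mid: about 5 N closes them freely, about 15 N snaps them over centre on the spindle; they then stay locked, gripping with some 100 N. Unlocked, the handle springs out to -y.
- lever_tail (a point): on the inner (+y) face of the tail of the dark release lever, 10 mm above the deck. The lever is hinged in the moving handle; its tail, 12 mm tall, sticks out 38 mm behind that handle and 32 mm behind the screw; this point is 12 mm from its end. Pliers locked: 64 mm behind pliers_mid. Pushed to -y with 1 to 5 N it unlocks the pliers within 10 mm; over 20 N bends it.
- release_lever (a joint): angle of the release lever (rad): 0 at rest, growing as it is pushed, spring-returned, end stop at 0.4.
- valve_left (a joint): angle of the lever of the left valve (rad), starts near 0; a 66 mm lever pointing away from the robot, 25 mm tall; not to be turned
- valve_right (a joint): the same for the right valve
- pot_a: bystander: square-topped green seedling pot, 82 mm wide, 68 mm tall without the blades
- pot_b: bystander: a second such pot
- pot_c: bystander: a third such pot
- tip_rack: bystander: white gridded pipette-tip box, 85 x 125 mm, 50 mm tall
- beaker: bystander: glass beaker, 70 mm wide, 90 mm tall
- reagent: bystander: clear bottle with a cap, 64 mm wide, 150 mm tall
- petri: bystander: pile of four dishes, 90 mm wide, 57 mm tall
- snapped_lever: bystander: the lever that broke off the middle valve, 60 x 15 x 8 mm, lying at the back of the deck
There are look-alikes about, which are no part of the job. Of the things like the pliers, leave any that is blue; of the rest the larger one is meant.

How it is judged:
By the outcome, as a careful person would: the job done as asked, in the order asked, and still so for the second after the job is handed in, with the robot touching nothing.
It also fails if it takes over 72 s, if anything falls off the work surface, if the arm or the gripper's body presses on something with over 40 N, if the wrist force passes 120 N, or if a joint passes its speed limit or range.

### The arm

A 6-joint arm with a two-finger parallel gripper is mounted at the origin on the work surface. World frame = base frame: x ahead of the robot, y to its left, z up, the work surface at z = 0. Lengths are in m, angles in rad, forces in N, time in s.
With the tool pointing down it reaches from about 0.275 to 0.725 m from the base axis. Payload 5.6 kg.
Tool frame: the origin (TCP) lies at the very end of the fingers, on their centre line; the grasp point (between the pads) lies 19 mm behind it (r.hold_point_z is the distance from the TCP to the grasp point, in m); z points along the fingers, y is the direction in which the jaws open and shut (so a half turn about z gives the same grasp; the last joint's range is limited). The gripper opens to 85 mm and grips with 20 to 120 N. Pads are 22 mm wide; open, the fingers measure 114 mm over their backs; the gripper's body (76 mm by 85 mm) begins 54 mm behind the grasp point. The pads swing forward as they close: fully open they stand 13 mm farther back than shut.
Start: joints at [-0.954, 0.255, 0.108, 0, -1.424, -0.285], TCP at [0.179, -0.52, 0.231] pointing down, gripper open.
Joint ranges: [-2.95, 2.95], [-1.21, 1.97], [-1.09, 1.5], [-2.87, 1.71], [-2.94, -0.07], [-3.05, 3.05]. Speed limits (rad/s): [2.57, 2.57, 3.14, 3.14, 3.14, 3.14].

### API

Orientations are given as a unit quaternion [x, y, z, w].
In Python, from station import r gives the robot as it stands.
- The arm moves only by the tool apply_moves, never from a script. Its argument "targets" is one flat list of numbers, 5 for each row, row after row: the shift along the tool's x, y, z in m, then the turn about the tool's z in rad, then the opening, from 0 (shut) to 1 (fully open). In form: [tx, ty, tz, roll, gripper, tx, ty, tz, roll, gripper, ...]. A call has 1 to 10 rows; each row is the pose to reach, as a shift and turn from the pose commanded when the call began, along the tool's axes at that moment; what a row does not reach only later rows make up. A row lasts 1/10 s, in which the tool goes at most 50 mm and 8.59 degrees, less where a joint would pass 70% of its speed; a pose out of reach is approached as far as the arm can. A call with a gripper value outside its range is refused whole. The fingers move at their own pace and stop on an object; the grip force is fixed at half the most. Time passes only in rows, so rows that repeat a pose let the fingers close. It gives the time, the measured TCP pose, the force and the opening at its end, in the units of the state.
- r.get_obs(): the state, without advancing time (a new reading comes with each control period).
- r.snapshot(name): name is "scene" or "top" or "wrist"; returns a dict with "frame" (420x560x3 uint8, red, green, blue), "depth" (420x560 float32, m along the optical axis (not along the pixel's ray), 0 where there is no reading), "vertical_fov" (degrees; the focal length in pixels is half the picture's height over the tangent of half this angle, whatever the lens; pixels are square), "cx", "cy" (the principal point, pixels), "view" (4x4, takes a point from world to camera coordinates). Camera axes: x right, y down, z forward; pixel columns grow to the right and rows downward; lengths in m; the calibration is good to about 2 mm. A picture is of the moment at which its call begins.
- r.finish_job(): hands the job in, once; it reports no verdict.
Trained networks look in a picture, given as the dict that the camera call returned (one of the last four; its "shot" number tells which), for a name from the list of things; names that differ only in an ending like _2 or _b are one class to them, and where a whole thing is asked for, a point or a joint stands for the part that bears it (a point fixed in the world has none). Each returns a list of dicts, best first, with "score" (0 to 1); they miss things now and then, are a little off and sometimes report something else, mostly with a low value. They report only what shows in the picture. A call takes as long as a camera call. They do not tell look-alikes from the thing itself.
- r.spot_in(picture, thing): "location" ([x, y, z] in m, in world coordinates, good to about 4 mm: the middle of the surface that is visible of it).
- r.regions_of(picture, thing): "region" (420x560 bool, what is visible of it).
- r.mark_of(picture, thing): "location" ([x, y, z] in m, in world coordinates, good to about 4 mm: a listed point, or the origin of a listed thing).
The state is a dict: "time": time; "qpos": joint angles; "joint_velocities": joint speeds; "effort": joint torques, N m; "tcp_pos": TCP position; "eef_rot": TCP orientation; "ft_force": force on the tool from outside, world axes, zero at the start; "moment": the same for the moment, N m; "opening": opening from 0.0 (shut) to 1.0 (fully open).
Only numpy, scipy, OpenCV 4.12 (cv2) and the standard library are available. Lean on these libraries where they do the work, as an engineer would, in place of code of your own. Each camera call takes 0.05 s, during which the arm holds its last target.

## Working session

There is one attempt and no reset: what is moved stays moved. The work goes in short steps, Python scripts to look and compute and a tool call to move; the robot and the scene stay as the last step left them, time stands still between calls to the robot, and variables do not carry over. Pictures are saved under pics/ and viewed, and the job is handed in when it is done.

Besides the shell and the picture viewer there is one more tool, called after ">>>" as name(argument=value, ...) on one line, values as JSON. apply_moves: Moves the arm, as the interface text tells. Its arguments: {"type":"object","properties":{"targets":{"type":"array"}},"required":["targets"]}

```bash
ls; mkdir -p pics; cat > h.py <<'E'
import numpy as np, cv2
from station import r
def save(s,n): cv2.imwrite('pics/'+n, s['frame'][:,:,::-1])
def proj(s,p):
    v=np.array(s['view']);f=210/np.tan(np.radians(s['vertical_fov'])/2)
    c=v[:3,:3]@np.array(p)+v[:3,3]; return s['cx']+f*c[0]/c[2], s['cy']+f*c[1]/c[2]
def ray(s,u,v_,z):
    v=np.array(s['view']);f=210/np.tan(np.radians(s['vertical_fov'])/2)
    d=v[:3,:3].T@np.array([(u-s['cx'])/f,(v_-s['cy'])/f,1]); o=-v[:3,:3].T@v[:3,3]
    return o+d*(z-o[2])/d[2]
E
python3 - <<'E'
from h import *
np.set_printoptions(precision=4,suppress=True)
for n in ['top','scene']:
    s=r.snapshot(n); save(s,n+'0.png'); print(n,s['vertical_fov'],s['cx'],s['cy'],np.array(s['view']))
    for t in ['manifold','spindle_top','pliers_mid','pliers','pliers_jaws','lever_tail']:
        print(t,[(round(d['score'],2),np.round(d['location'],4),np.round(proj(s,d['location']))) for d in r.mark_of(s,t)[:4]])
print(r.get_obs())
E
```

```text
pics
top 42.67281703512877 277.83031594237116 207.9238882598121 [[-0.0084 -1.     -0.0015 -0.0182]
 [-0.9827  0.0085 -0.1851  0.4593]
 [ 0.1851 -0.0001 -0.9827  1.5617]
 [ 0.      0.      0.      1.    ]]
manifold [(0.68, array([ 0.5459, -0.0281,  0.0005]), array([280., 183.]))]
spindle_top [(0.59, array([ 0.6261, -0.0226,  0.0679]), array([278., 152.]))]
pliers_mid [(0.65, array([ 0.1867, -0.2805,  0.0091]), array([366., 300.])), (0.63, array([0.2517, 0.2674, 0.0071]), array([181., 279.])), (0.57, array([0.5595, 0.0909, 0.0552]), array([240., 175.])), (0.15, array([ 0.626 , -0.0216,  0.0687]), array([277., 152.]))]
pliers [(0.86, array([0.5678, 0.0278, 0.0438]), array([261., 173.])), (0.78, array([0.3026, 0.2569, 0.0002]), array([186., 262.])), (0.5, array([ 0.2511, -0.3113,  0.0046]), array([375., 278.])), (0.47, array([ 0.5668, -0.0031,  0.0579]), array([271., 172.]))]
pliers_jaws [(0.77, array([ 0.272 , -0.3281,  0.0096]), array([381., 271.])), (0.55, array([ 0.5683, -0.0069,  0.0586]), array([272., 171.])), (0.53, array([0.3228, 0.2469, 0.0044]), array([189., 256.]))]
lever_tail
[... 1182 characters left out ...]
]), array([164., 211.])), (0.6, array([0.3173, 0.252 , 0.0088]), array([337., 158.]))]
lever_tail [(0.56, array([0.5014, 0.1504, 0.0534]), array([339., 205.])), (0.36, array([ 0.1075, -0.297 ,  0.0125]), array([156., 167.]))]
{'time': 0.7, 'qpos': array([-0.9544,  0.2551,  0.1082,  0.    , -1.4239, -0.2846]), 'joint_velocities': array([-0.0006, -0.0013,  0.0013, -0.0001, -0.0005,  0.0006]), 'effort': array([ -0.0002, -38.6293,  23.8034,   5.3672,  -0.0004,  -0.    ]), 'tcp_pos': array([ 0.1792, -0.52  ,  0.2313]), 'eef_rot': array([-0.1651,  0.9863, -0.    , -0.    ]), 'ft_force': array([ 0.2062,  0.5963, -0.3826]), 'moment': array([ 0.0127, -0.008 ,  0.0237]), 'opening': 1.0011089664339505}
```

```bash
python3 - <<'E'
import cv2
a=cv2.imread('pics/top0.png');c=a[100:330,150:430];cv2.imwrite('pics/top0c.png',cv2.resize(c,None,fx=2.6,fy=2.6,interpolation=cv2.INTER_CUBIC))
E
```

```text
(no output)
```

View pics/top0.png

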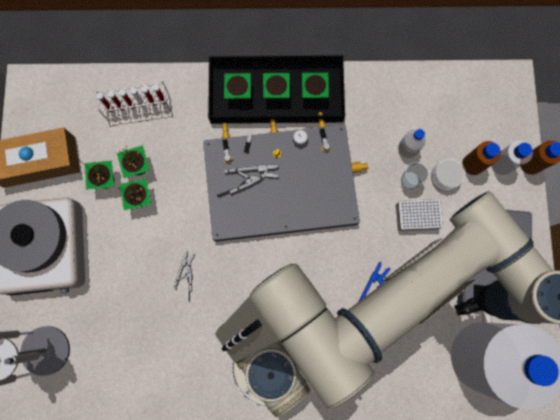

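View pics/scene0.png

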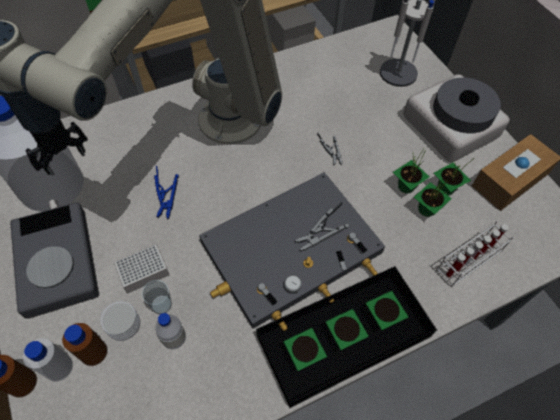

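View pics/top0c.png

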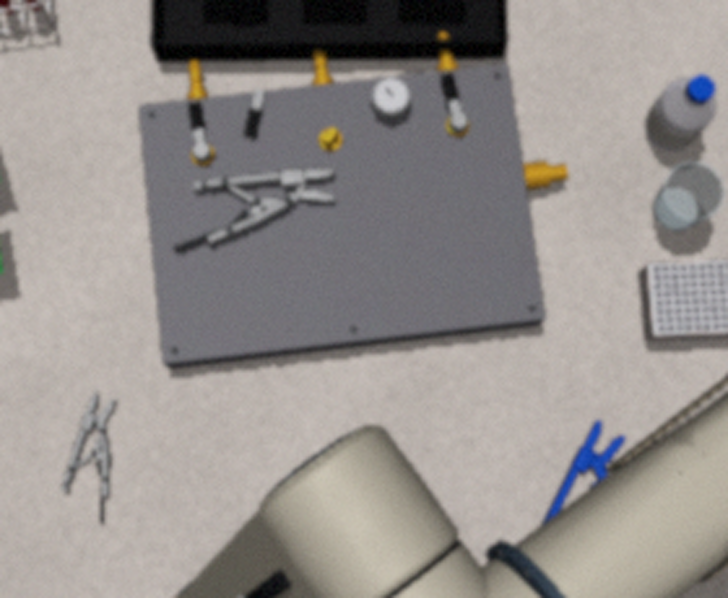

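```bash
python3 - <<'E'
from h import *
s=r.snapshot('wrist'); save(s,'w0.png'); v=np.array(s['view']); print(s['vertical_fov'],v, -v[:3,:3].T@v[:3,3])
# height map of deck from top depth
s=r.snapshot('top'); f=210/np.tan(np.radians(s['vertical_fov'])/2); V=np.array(s['view'])
u,w=np.meshgrid(np.arange(560),np.arange(420)); d=s['depth']
P=np.stack([(u-s['cx'])/f*d,(w-s['cy'])/f*d,d],-1); W=(P-V[:3,3])@V[:3,:3]
np.save('W0.npy',W)
h=(W[...,2]-0.045)*1000
print('gauge'); print(h[126:150,288:312:1].astype(int))
print('valveR'); print(h[114:154:2,312:336].astype(int))
E
```

```text
70.52519761544299 [[-0.32469865  0.94581682  0.00114822  0.54807193]
 [ 0.90771443  0.31127655  0.28135639 -0.03659786]
 [ 0.26575419  0.0923983  -0.95960266  0.37947899]
 [ 0.          0.          0.          1.        ]] [ 0.11033049 -0.54204681  0.37381678]
gauge
[[ -40  -50  -43  -51  -47  -45  -48  -48  -49  -41  -42  -42  -46  -46
   -49  -44  -40  -48  -51  -38  -44  -43  -44  -45]
 [ -42  -38  -46  -44  -51  -50  -42  -41  -42  -46  -42  -51  -42  -49
   -45  -37  -48  -44  -38  -42  -43  -43  -41  -40]
 [ -47  -42  -48  -42  -41  -40  -48  -43  -42  -44  -43  -49  -46  -38
   -50  -48  -45    2    1    7    0    0   -1    1]
 [ -35  -47  -35  -49  -43  -44  -46  -43    5    4   32   25   29   24
     0    4    0    3    4    2    0    4   -4    1]
 [  -1    0    5   -5   -5    2   -2    4   27   26 1574   30   33   24
    32   25   30    1    1    1   -4    0    0    5]
 [   3    1   -2  -11    4    5    0   31   33   31   33   26   28   30
  1574   29   27   23    2   -4    7    2    1    1]
 [  -3    0    3   -1   -5    0   29   28   34   27   37   31   23   29
    31   25
[... 3975 characters left out ...]
1   -3   16   22   19
    21    0    1    0    1    1    7    4    2   -1]
 [  -4    8   -4    2   -5   -1    2    0   -2  -11    0   19   25   18
    24   18   17    0   -4 1574   -4    0    2    5]
 [  -2    8    6   -1    0    4   -2    6   -1   -3    6   22   26   22
    19   19   22   23   -2    0    0    2    4    2]
 [   2    3    0   -1    0    0   -1   -2    1    3    1   26   24   21
    19   17   18   12    4   -1    2    4    8   -3]
 [   0   -4   -2    4    0   -5    6    2    0   -6    1    2    6   12
    13   12    6    1   -2   -1   -3   -2    2    4]
 [  -4    0   -2   -1    1   -7    1   -3    0   -2    0    0    0    4
     0    3    1    2   -2    5   -8    2   -1    0]]
```

View pics/w0.png

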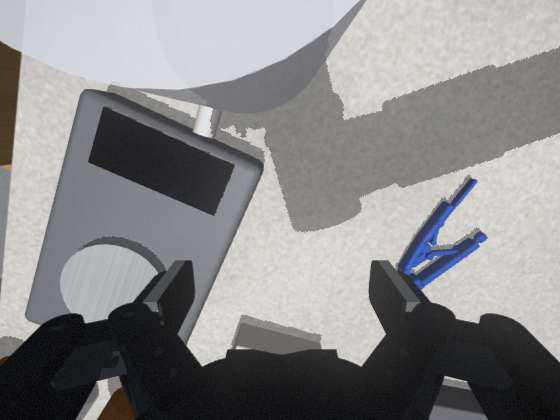

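>>> apply_moves(targets=[-0.04,0.03,-0.05,0.1,1,-0.08,0.06,-0.08,0.1,1,-0.12,0.09,-0.08,0.1,1,-0.16,0.12,-0.08,0.1,1,-0.2,0.15,-0.08,0.1,1,-0.24,0.18,-0.08,0.1,1,-0.27,0.21,-0.08,0.1,1,-0.31,0.24,-0.08,0.1,1,-0.34,0.26,-0.08,0.1,1,-0.34,0.26,-0.08,0.1,1])

```text
time: 1.8
tcp_pos: [0.4181, -0.1594, 0.3107]
eef_rot: [-0.118, 0.993, 0.001, -0.0]
ft_force: [-1.5, -0.4, -1.1]
opening: 0.999
```

```bash
python3 - <<'E'
from h import *
print(r.get_obs())
E
```

```text
{'time': 1.8, 'qpos': array([-1.30316664e-02,  3.74027300e-02,  4.85255461e-02, -1.24016820e-03,
       -1.58212862e+00, -1.32025478e+00]), 'joint_velocities': array([-0.01958724,  0.00100543,  0.00229418,  0.02647788, -0.01954676,
        0.01811242]), 'effort': array([  1.3613544 , -26.56864643,  24.63593602,   5.33072725,
         0.16206684,  -0.7429985 ]), 'tcp_pos': array([ 0.41813069, -0.15941317,  0.31070257]), 'eef_rot': array([-1.18482900e-01,  9.92955894e-01,  6.28431436e-04, -2.23517744e-05]), 'ft_force': array([-1.47103495, -0.3834288 , -1.05285497]), 'moment': array([-0.07832895,  0.01002094, -0.01575139]), 'opening': 0.998894426214857}
```

```bash
python3 - <<'E'
from h import *
s=r.snapshot('wrist'); save(s,'w1.png')
E
```

```text
(no output)
```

View pics/w1.png

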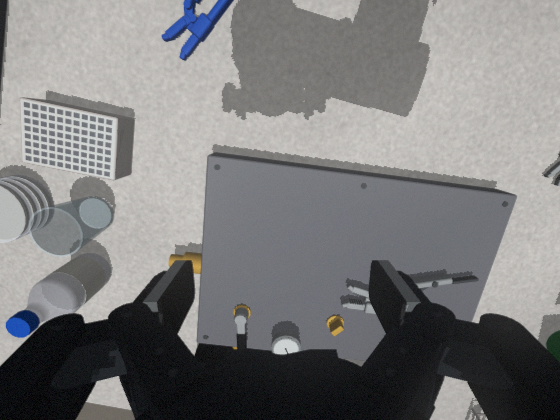

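>>> apply_moves(targets=[-0.04,0.022,0.01,0,1,-0.08,0.045,0.02,0,1,-0.12,0.07,0.03,0,1,-0.165,0.093,0.03,0,1,-0.165,0.093,0.03,0,1])

```text
time: 2.35
tcp_pos: [0.5575, -0.0327, 0.2783]
eef_rot: [-0.117, 0.993, 0.0, -0.002]
ft_force: [0.3, -0.1, -0.6]
opening: 1.003
```

```bash
python3 - <<'E'
from h import *
s=r.snapshot('wrist'); save(s,'w2.png'); np.save('w2d.npy',s['depth']); import pickle; pickle.dump(s,open('w2.pkl','wb'))
for t in ['manifold','spindle_top','pliers_mid','pliers','pliers_jaws','lever_tail','valve_right','valve_left']:
    try: print(t,[(round(d['score'],2),np.round(d['location'],4),np.round(proj(s,d['location']))) for d in r.mark_of(s,t)[:3]])
    except Exception as e: print(t,e)
E
```

```text
manifold [(0.84, array([ 0.5418, -0.0317,  0.0029]), array([283., 167.]))]
spindle_top [(0.77, array([ 0.6312, -0.0231,  0.0697]), array([274., 244.])), (0.17, array([0.5664, 0.0243, 0.044 ]), array([321., 199.]))]
pliers_mid []
pliers [(0.82, array([0.5665, 0.0234, 0.0437]), array([320., 199.])), (0.67, array([0.3021, 0.258 , 0.0042]), array([553.,  34.]))]
pliers_jaws [(0.65, array([5.699e-01, 4.000e-04, 5.570e-02]), array([303., 200.])), (0.56, array([0.3184, 0.2452, 0.01  ]), array([542.,  44.]))]
lever_tail [(0.8, array([0.5014, 0.1489, 0.0532]), array([432., 174.]))]
valve_right it knows: beaker, lever_tail, manifold, petri, pliers, pliers_jaws, pliers_mid, pot, reagent, snapped_lever, spindle_top, tip_rack
valve_left it knows: beaker, lever_tail, manifold, petri, pliers, pliers_jaws, pliers_mid, pot, reagent, snapped_lever, spindle_top, tip_rack
```

View pics/w2.png

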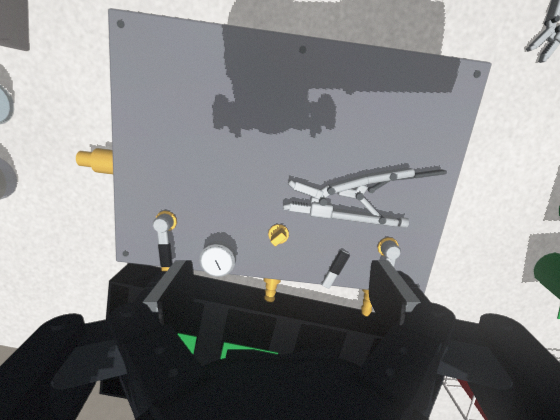

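```bash
python3 - <<'E'
import cv2
a=cv2.imread('pics/w2.png')
cv2.imwrite('pics/w2a.png',cv2.resize(a[200:290,130:310],None,fx=4.4,fy=4.4,interpolation=cv2.INTER_CUBIC))
cv2.imwrite('pics/w2b.png',cv2.resize(a[150:250,270:460],None,fx=4.2,fy=4.2,interpolation=cv2.INTER_CUBIC))
E
```

```text
(no output)
```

View pics/w2a.png

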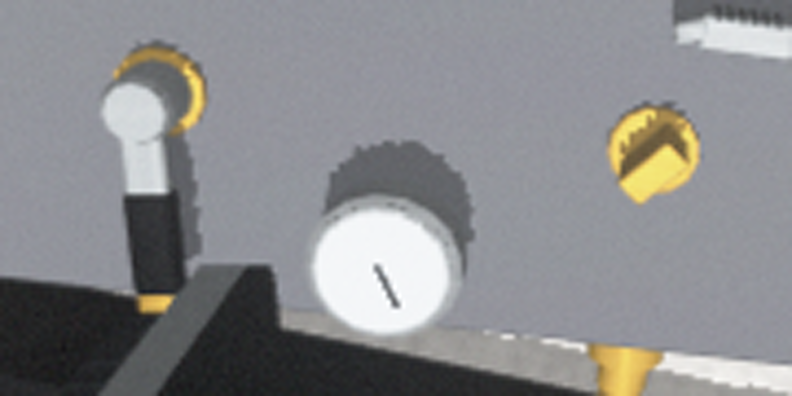

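View pics/w2b.png

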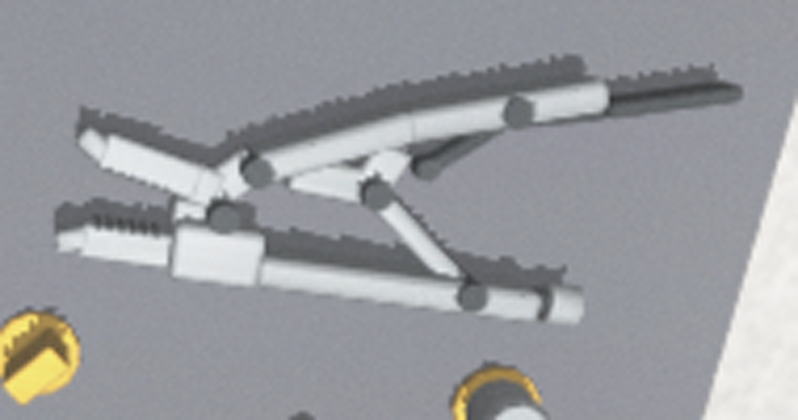

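>>> apply_moves(targets=[-0.004,0.01,0.01,-0.14,1,-0.008,0.02,0.02,-0.28,1,-0.012,0.03,0.03,-0.42,1,-0.016,0.04,0.04,-0.56,1,-0.02,0.05,0.05,-0.7,1,-0.024,0.06,0.06,-0.84,1,-0.028,0.07,0.07,-0.98,1,-0.032,0.08,0.08,-1.12,1,-0.036,0.09,0.09,-1.26,1,-0.036,0.097,0.1,-1.4,1])

```text
time: 3.7
tcp_pos: [0.5679, 0.0675, 0.1814]
eef_rot: [0.73, -0.683, 0.0, -0.0]
ft_force: [0.2, -0.1, -0.2]
opening: 1.0
```

```bash
python3 - <<'E'
from h import *
import pickle
print(r.get_obs()['qpos'])
s=r.snapshot('wrist'); save(s,'w3.png');pickle.dump(s,open('w3.pkl','wb'))
for t in ['manifold','spindle_top','pliers_mid','pliers','pliers_jaws','lever_tail']:
    print(t,[(round(d['score'],2),np.round(d['location'],4),np.round(proj(s,d['location']))) for d in r.mark_of(s,t)[:3]])
E
```

```text
[ 3.91785753e-01  3.16385166e-01  6.54602248e-02  4.68772798e-05
 -1.31880965e+00 -3.25635131e-01]
manifold [(0.68, array([ 0.5425, -0.0321,  0.0036]), array([312.,  95.]))]
spindle_top [(0.64, array([ 0.629 , -0.021 ,  0.0722]), array([210.,  94.]))]
pliers_mid [(0.7, array([0.5555, 0.0914, 0.0525]), array([291., 225.]))]
pliers [(0.6, array([0.5664, 0.0249, 0.0404]), array([285., 154.]))]
pliers_jaws [(0.86, array([0.5678, 0.0011, 0.0569]), array([285., 128.]))]
lever_tail [(0.55, array([0.5008, 0.1488, 0.0556]), array([341., 283.]))]
```

View pics/w3.png

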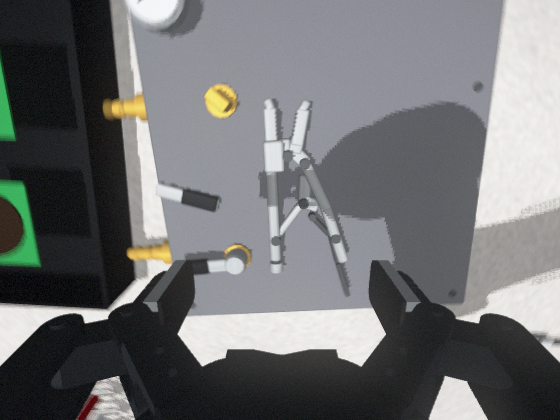

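```bash
python3 - <<'E'
import cv2
a=cv2.imread('pics/w3.png')
cv2.imwrite('pics/w3a.png',cv2.resize(a[75:125,190:260],None,fx=10,fy=10,interpolation=cv2.INTER_CUBIC))
cv2.imwrite('pics/w3b.png',cv2.resize(a[85:305,210:360],None,fx=2.7,fy=2.7,interpolation=cv2.INTER_CUBIC)) 
E
```

```text
(no output)
```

View pics/w3a.png

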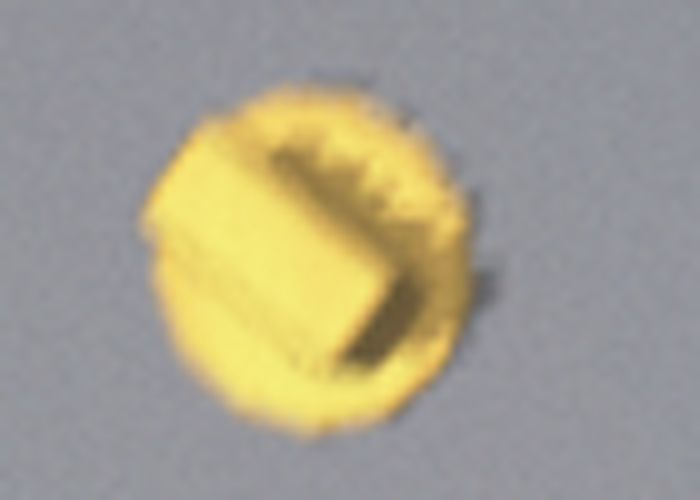

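View pics/w3b.png

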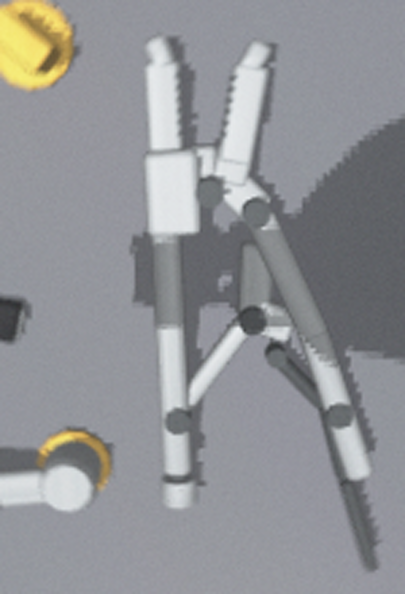

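```bash
python3 - <<'E'
from h import *
import pickle
s=pickle.load(open('w3.pkl','rb'))
A=lambda x,y:(190+(x+.5)/10-.5,75+(y+.5)/10-.5)
c=[ray(s,*A(*p),.067)[:2] for p in [(145,215),(215,125),(390,275),(330,360)]]
c=np.array(c);print(c*1000, c.mean(0)*1000)
e1=c[:2].mean(0);e2=c[2:].mean(0);d=e1-e2;print('len',np.hypot(*d)*1000,np.degrees(np.arctan2(d[1],d[0])))
for i,j in [(0,3),(1,2)]:
    d=c[i]-c[j];print(np.hypot(*d)*1000,np.degrees(np.arctan2(d[1],d[0])))
B=lambda x,y:(210+(x+.5)/2.7-.5,85+(y+.5)/2.7-.5)
for n,p,z in [('fixed L rear',(162,480),.055),('fixed R rear',(192,480),.055),('fixed L front',(153,240),.055),('fixed R front',(181,240),.055),('screw end',(180,508),.055),('jaw tip fixed',(160,38),.055),('jaw face tip',(178,65),.055),('jaw face rear',(181,145),.055),('tail end',(370,570),.055),('pivot',(209,190),.065),('screw mid',(177,493),.055),('jawL',(147,70),.055),('blockL rear',(149,232),.055),('mov rear outer',(370,465),.055),('mjaw tip inner',(232,70),.055),('mjaw rear',(219,150),.055),('hub top',(68,487),.07),('ring edge',(108,462),.047)]:
    print(n,np.round(ray(s,*B(*p),z)*1000,1))
# depth check
h=s['depth']; print(h[95:105,215:225].mean())
E
```

```text
[[635.22878526 -19.48133629]
 [629.55870548 -26.63421216]
 [615.35749147 -16.1926229 ]
 [620.17293746  -9.30116952]] [625.07947992 -17.90233522]
len 17.897154013067762 -35.1779853848419
18.174552219187227 -34.06499727092307
17.62672021356948 -36.32556931812441
fixed L rear [574.3 131.   55. ]
fixed R rear [563.3 130.2  55. ]
fixed L front [582.2  42.3  55. ]
fixed R front [572.7  41.7  55. ]
screw end [567. 142.  55.]
jaw tip fixed [583.2 -21.7  55. ]
jaw face tip [577.1 -14.   55. ]
jaw face rear [574.6  10.6  55. ]
tail end [493.  163.5  55. ]
pivot [564.7  23.4  65. ]
screw mid [568.5 135.9  55. ]
jawL [586.8 -11.9  55. ]
blockL rear [583.6  39.7  55. ]
mov rear outer [498.6 119.9  55. ]
mjaw tip inner [559.8 -13.6  55. ]
mjaw rear [562.1  11.4  55. ]
hub top [606.7 128.3  70. ]
ring edge [595.1 128.8  47. ]
0.24174772
```

>>> apply_moves(targets=[-0.022,0.022,0.03,-0.031,1,-0.022,0.022,0.07,-0.031,1,-0.022,0.022,0.1,-0.031,1,-0.022,0.022,0.115,-0.031,1,-0.022,0.022,0.125,-0.031,1,-0.022,0.022,0.132,-0.031,1,-0.022,0.022,0.134,-0.031,1])

```text
time: 4.75
tcp_pos: [0.5449, 0.0882, 0.0473]
eef_rot: [0.739, -0.674, 0.0, -0.0]
ft_force: [0.6, -0.3, -0.4]
opening: 1.001
```

```bash
python3 - <<'E'
from h import *
for n in ['wrist','scene']:
    s=r.snapshot(n); save(s,n+'4.png')
import cv2
a=cv2.imread('pics/scene4.png');cv2.imwrite('pics/scene4c.png',cv2.resize(a[150:330,200:420],None,fx=3.3,fy=3.3,interpolation=cv2.INTER_CUBIC))
E
```

```text
(no output)
```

View pics/wrist4.png

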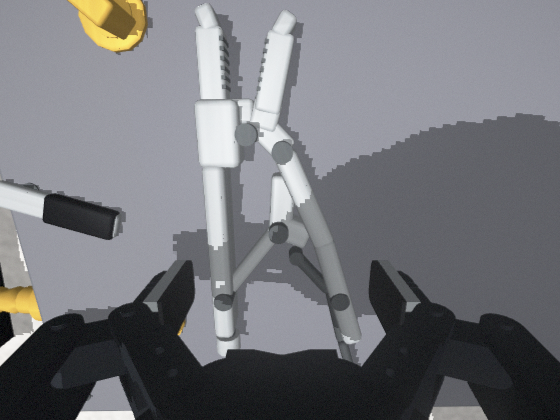

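View pics/scene4c.png

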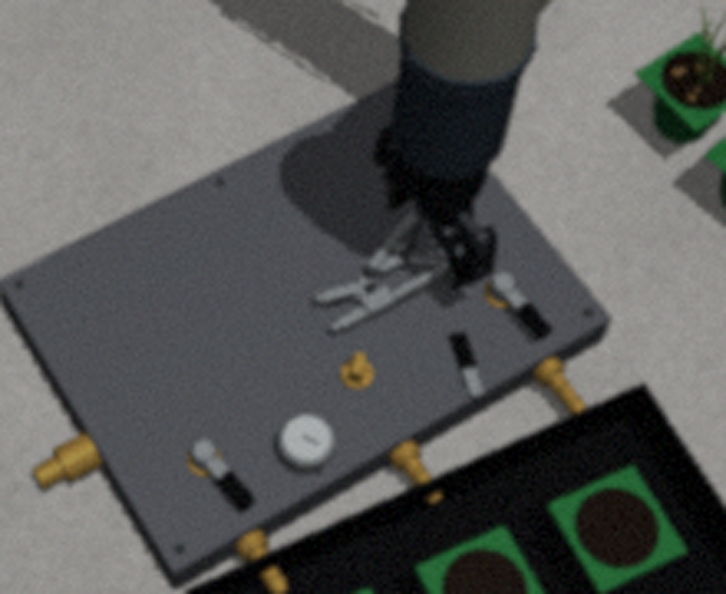

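>>> apply_moves(targets=[0,0,0,0,0.76,0,0,0,0,0.76,0,0,0,0,0.76,0,0,0,0,0.76])

```text
time: 5.25
tcp_pos: [0.5458, 0.0886, 0.0486]
eef_rot: [0.739, -0.674, 0.001, -0.001]
ft_force: [0.8, -0.2, 6.3]
opening: 0.765
```

```bash
python3 - <<'E'
from h import *
import pickle
s=r.snapshot('wrist'); save(s,'w5.png');pickle.dump(s,open('w5.pkl','wb'))
E
```

View pics/w5.png

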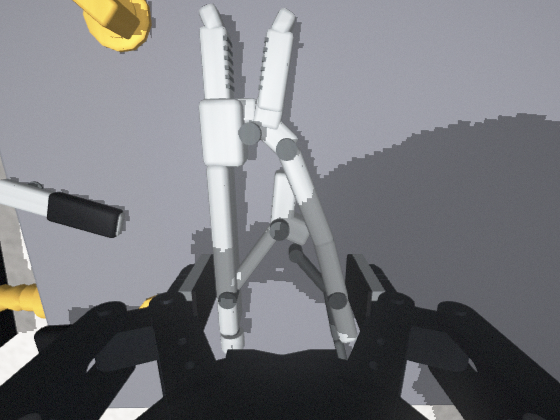

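>>> apply_moves(targets=[0,0,-0.004,0,0.77,0,0,-0.004,0,0.76,0,0,-0.004,0,0.76])

```text
time: 5.6
tcp_pos: [0.5443, 0.0884, 0.0509]
eef_rot: [0.739, -0.674, -0.0, 0.0]
ft_force: [1.0, 0.5, -1.6]
opening: 0.765
```

>>> apply_moves(targets=[0,0,-0.003,0,0.74,0,0,-0.003,0,0.74,0,0,-0.003,0,0.74])

```text
time: 5.9
tcp_pos: [0.5443, 0.0881, 0.0541]
eef_rot: [0.739, -0.674, -0.0, 0.0]
ft_force: [0.1, -0.5, -2.1]
opening: 0.738
```

```bash
python3 - <<'E'
from h import *
import pickle
s=r.snapshot('wrist'); save(s,'w6.png');pickle.dump(s,open('w6.pkl','wb'))
E
```

```text
(no output)
```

View pics/w6.png

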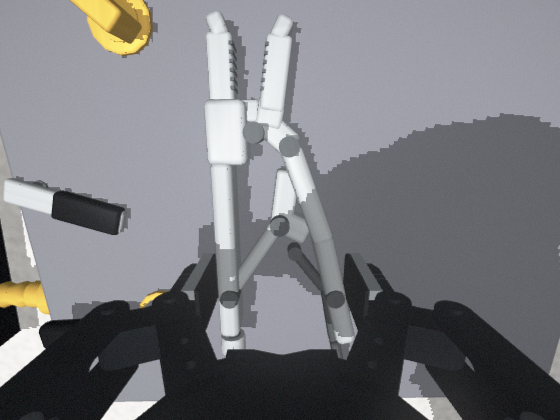

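```bash
cat >> h.py <<'E'
def tool():
    o=r.get_obs();q=o['eef_rot'];p=o['tcp_pos'];a=2*np.arctan2(q[1],q[0]); return p,a
def ang(d): return np.degrees(np.arctan2(d[1],d[0]))
E
python3 - <<'E'
from h import *
import pickle
s=pickle.load(open('w6.pkl','rb'))
p,a=tool();print(p,np.degrees(a)%360)
g=lambda u,v,z=.055:ray(s,u,v,z)[:2]*1000
for n,A,B in [('L',(212,165),(221,330)),('R',(234,165),(239,330)),('face',(236,45),(234,95)),('mface',(268,45),(262,100))]:
    print(n,g(*A),g(*B),ang(g(*A)-g(*B)))
print('tip',g(216,12),g(284,16),'block',g(206,130),g(245,130), 'pivot',g(254,132,.065),'rear pin',g(230,298,.065))
for u,v in [(254,132),(220,200),(230,298),(225,130),(110,20)]:
    f=210/np.tan(np.radians(s['vertical_fov'])/2);d=s['depth'][v,u];V=np.array(s['view'])
    print((u,v),V[:3,:3].T@(np.array([(u-s['cx'])/f*d,(v-s['cy'])/f*d,d])-V[:3,3])*1000)
cv2.imwrite('pics/w6a.png',cv2.resize(s['frame'][0:110,60:310,::-1],None,fx=3.2,fy=3.2,interpolation=cv2.INTER_CUBIC))
E
```

```text
[0.54430047 0.08812791 0.05406496] 275.26127851833843
L [580.67555209  40.09046519] [573.31311442 132.54658222] -85.44704725840542
R [570.26153536  39.14529927] [563.21158005 131.63810334] -85.64124845786435
face [571.74907747 -12.0195819 ] [571.68577167   8.01959003] -89.81899734112285
mface [558.14590271 -13.2603694 ] [559.10273505   8.97725044] -92.46378254711644
tip [580.60175978 -23.53178806] [552.35035448 -24.65407555] block [583.82468579  24.24871628] [565.95609264  22.62442936] pivot [560.92571139  22.78441979] rear pin [567.75877071 104.91000012]
(254, 132) [560.77328667  22.72088581  66.79645186]
(220, 200) [574.03813926  53.58367878  67.21908589]
(230, 298) [566.87649751 100.65651032  71.4510278 ]
(225, 130) [573.34777512  23.0851285   64.89677321]
(110, 20) [618.58320714 -13.79390123  66.40319436]
```

View pics/w6a.png

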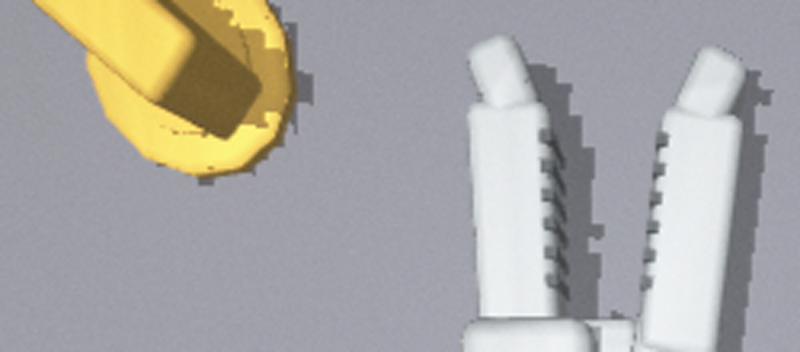

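```bash
python3 - <<'E'
from h import *
import pickle
s=pickle.load(open('w6.pkl','rb'))
g=lambda x,y,z=.067:ray(s,60+(x+.5)/3.2-.5,(y+.5)/3.2-.5,z)[:2]*1000
a,b,c,d=g(35,0),g(152,98),g(110,0),g(180,42)
print(a,b,ang(a-b),c,d,ang(c-d), 'corner',g(192,50))
# bottom edges of end face at collar height ~ .05
for z in (.047,.05): print(g(230,138,z),g(262,90,z),ang(g(230,138,z)-g(262,90,z)))
print('top end edge',ang(g(155,100)-g(192,50)))
E
```

```text
[632.53264728 -19.0792779 ] [619.6081384  -10.03395456] -34.9865666099616 [623.76342355 -19.88044656] [615.86124915 -16.28315097] -24.47638427893337 corner [614.4943731  -15.57457776]
[619.83984185 -10.34726159] [615.11243805 -16.76007106] 53.603051112982804
[618.43460654  -9.77625641] [613.80199423 -16.06047949] 53.60305111298257
top end edge 50.194068833938516
```

>>> apply_moves(targets=[0.0045,0.005,0,-0.1075,0.745,0.009,0.01,0,-0.215,0.745,0.0135,0.015,0,-0.3225,0.745,0.018,0.02,0,-0.43,0.745,0.0225,0.025,0,-0.5375,0.745,0.027,0.03,0,-0.645,0.745,0.0315,0.035,0,-0.7525,0.745,0.036,0.04,0,-0.86,0.745,0.036,0.04,0,-0.86,0.745])

```text
time: 6.85
tcp_pos: [0.5075, 0.0485, 0.0543]
eef_rot: [0.953, -0.304, -0.0, -0.0]
ft_force: [-1.3, 1.5, -0.5]
opening: 0.74
```

```bash
python3 - <<'E'
from h import *
import pickle
s=r.snapshot('wrist'); save(s,'w7.png');pickle.dump(s,open('w7.pkl','wb'))
p,a=tool();print(p,np.degrees(a)%360)
E
```

```text
[0.50776468 0.04882837 0.05428041] 324.38794666561887
```

View pics/w7.png

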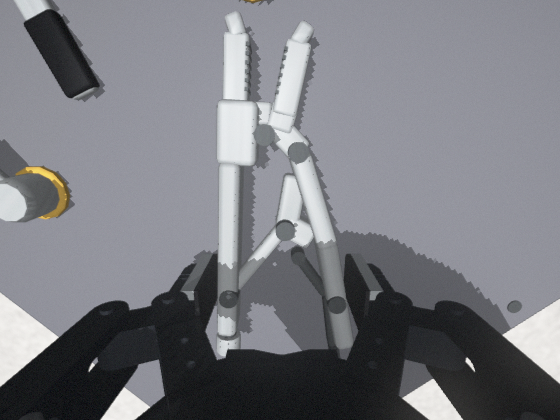

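```bash
python3 - <<'E'
from h import *
import pickle
s=pickle.load(open('w7.pkl','rb'))
cv2.imwrite('pics/w7a.png',cv2.resize(s['frame'][0:340,190:370,::-1],None,fx=3.5,fy=1.75,interpolation=cv2.INTER_CUBIC))
for n in ['top','scene']:
  t=r.snapshot(n)
  for k in ['spindle_top','pliers_jaws','pliers_mid','pliers']:
    print(n,k,[(round(d['score'],2),np.round(d['location'],4)) for d in r.mark_of(t,k)[:2]])
  if n=='top': cv2.imwrite('pics/top7.png',cv2.resize(t['frame'][120:250,200:370,::-1],None,fx=4.5,fy=4.5,interpolation=cv2.INTER_CUBIC))
E
```

```text
top spindle_top [(0.61, array([ 0.6256, -0.0227,  0.0701]))]
top pliers_jaws [(0.55, array([ 0.2737, -0.3286,  0.0099])), (0.54, array([0.321 , 0.2499, 0.0063]))]
top pliers_mid [(0.92, array([ 0.184 , -0.2792,  0.0093])), (0.75, array([0.5118, 0.057 , 0.0604]))]
top pliers [(0.8, array([0.3034, 0.2573, 0.0012])), (0.7, array([0.5661, 0.0203, 0.0461]))]
scene spindle_top [(0.61, array([ 0.6239, -0.0196,  0.0661]))]
scene pliers_jaws [(0.84, array([ 0.2719, -0.33  ,  0.0057])), (0.75, array([0.5937, 0.0013, 0.0514]))]
scene pliers_mid [(0.92, array([ 0.1916, -0.2808,  0.0109])), (0.57, array([0.5074, 0.0585, 0.0588]))]
scene pliers [(0.92, array([0.568 , 0.022 , 0.0455])), (0.89, array([ 0.2519, -0.3168, -0.002 ]))]
```

View pics/w7a.png

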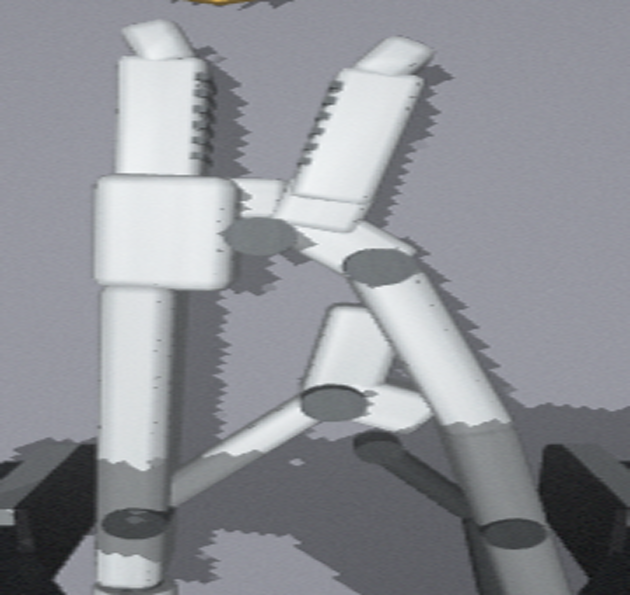

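View pics/top7.png

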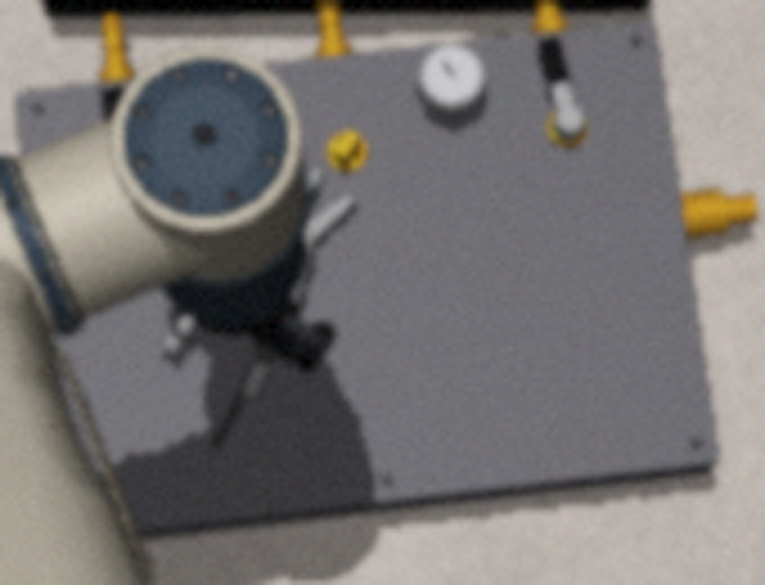

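```bash
python3 - <<'E'
from h import *
import pickle
s=pickle.load(open('w7.pkl','rb'))
g=lambda x,y,z=.055:ray(s,190+(x+.5)/3.5-.5,(y+.5)/1.75-.5,z)[:2]*1000
for n,A,B in [('L',(100,300),(96,565)),('R',(175,300),(165,565)),('face',(196,70),(194,165)),('mface',(340,80),(297,180))]:
    print(n,g(*A),g(*B),ang(g(*A)-g(*B)))
print('tips',g(150,22),g(410,40),'pivot',g(260,236,.0655),'pin',g(135,523,.0655))
E
```

```text
L [564.24550474  45.74855437] [498.32094064  99.84071998] -39.36942921603387
R [558.28696892  37.39298325] [491.91351195  90.84971287] -38.847731780054225
face [601.18163821   0.92628709] [584.18771906  14.2613952 ] -38.12123476615176
mface [589.23786069 -12.06633711] [573.64967936   5.68590696] -48.71374902211027
tips [612.42884022  -0.80873974] [591.38202196 -23.83995776] pivot [565.15605661  17.12402708] pin [511.04214918  79.50572804]
```

>>> apply_moves(targets=[0.001,0.001,0,-0.03,0.745,0.0035,0.0017,0,-0.06,0.745,0.0035,0.0017,0,-0.06,0.745,0.0035,0.0017,0,-0.06,0.745])

```text
time: 7.8
tcp_pos: [0.5103, 0.0455, 0.0544]
eef_rot: [0.961, -0.276, 0.0, -0.0]
ft_force: [-0.2, -0.5, -1.2]
opening: 0.747
```

```bash
python3 - <<'E'
from h import *
import pickle
s=r.snapshot('wrist'); pickle.dump(s,open('w8.pkl','wb'))
p,a=tool();print(p,np.degrees(a)%360)
cv2.imwrite('pics/w8a.png',cv2.resize(s['frame'][0:340,190:370,::-1],None,fx=3.5,fy=1.75,interpolation=cv2.INTER_CUBIC))
t=r.snapshot('scene'); pickle.dump(t,open('s8.pkl','wb'))
cv2.imwrite('pics/s8.png',cv2.resize(t['frame'][210:290,270:370,::-1],None,fx=7,fy=7,interpolation=cv2.INTER_CUBIC))
E
```

```text
[0.51028369 0.04543743 0.05443672] 327.94003780405495
```

View pics/w8a.png

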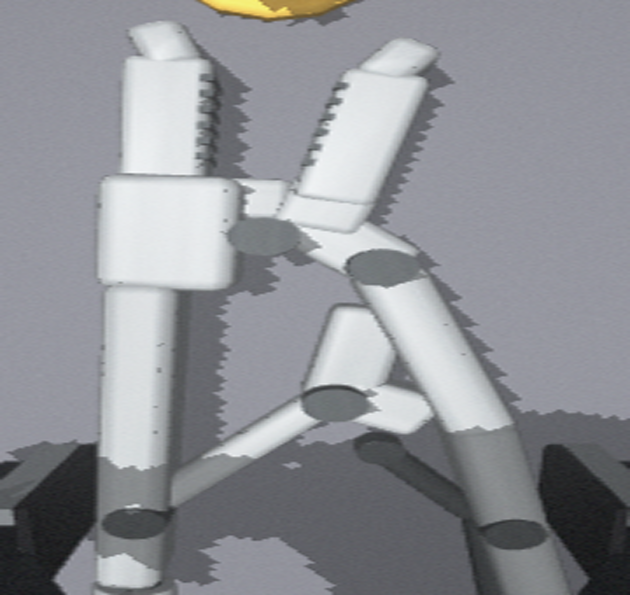

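View pics/s8.png

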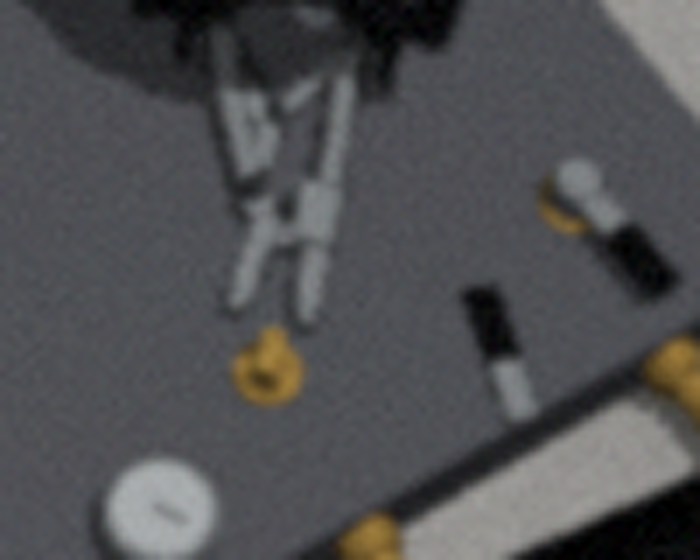

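```bash
python3 - <<'E'
from h import *
import pickle
s=pickle.load(open('w8.pkl','rb'))
g=lambda x,y,z=.055:ray(s,190+(x+.5)/3.5-.5,(y+.5)/1.75-.5,z)[:2]*1000
for n,A,B in [('L',(105,300),(96,565)),('R',(178,300),(166,565)),('face',(202,70),(196,165)),('mface',(345,80),(303,180))]:
    print(n,g(*A),g(*B),ang(g(*A)-g(*B)))
th=np.radians(-36);d=np.array([np.cos(th),np.sin(th)]);v=np.array([-d[1],d[0]]);S=np.array([625.1,-18.2])
for n,p in [('faceA',g(202,70)),('faceB',g(196,165)),('mA',g(345,80)),('mB',g(303,180)),('tipL',g(155,22)),('tipR',g(415,42)),('hC',(g(105,300)+g(178,300))/2),('hCr',(g(96,565)+g(166,565))/2)]:
    print(n,p,'rel S along,lat',(p-S)@d,(p-S)@v)
E
```

```text
L [566.76667456  45.57777294] [498.08912414  96.30299647] -36.449566920150005
R [561.4476118   37.10567148] [492.13397069  86.80501331] -35.64132090879266
face [606.31555218   2.9027079 ] [588.78668316  15.63956987] -36.002980359052785
mface [595.19732789 -10.69079623] [578.47925395   6.00822214] -44.967327979147576
faceA [606.31555218   2.9027079 ] rel S along,lat -27.600797996650215 6.031227916319202
faceB [588.78668316  15.63956987] rel S along,lat -49.26849055685353 6.032355006382063
mA [595.19732789 -10.69079623] rel S along,lat -28.605569148975516 -11.501276205198938
mB [578.47925395   6.00822214] rel S along,lat -51.94621180075169 -7.818123867846175
tipL [617.74154078   1.94362763] rel S along,lat -17.79324580875377 11.971343269839874
tipR [597.67795506 -22.11326669] rel S along,lat -19.884739926542466 -19.284172858805142
hC [564.10714318  41.34172221] rel S along,lat -84.34200391306413 12.319563411203461
hCr [495.11154742  91.55400489] rel S along,lat -169.6746526661864 12.387559760612385
```

>>> apply_moves(targets=[0.002,-0.001,0,0,0.745,0.005,-0.0007,0,0,0.745,0.008,-0.0004,0,0,0.745,0.011,-0.0002,0,0,0.745,0.014,0,0,0,0.745,0.017,0.0002,0,0,0.745,0.02,0.0004,0,0,0.745,0.023,0.0006,0,0,0.745,0.025,0.0007,0,0,0.745])

```text
time: 8.8
tcp_pos: [0.531, 0.0313, 0.0542]
eef_rot: [0.961, -0.276, -0.0, 0.0]
ft_force: [-1.1, 1.1, -1.4]
opening: 0.748
```

```bash
python3 - <<'E'
from h import *
import pickle
s=r.snapshot('wrist'); pickle.dump(s,open('w9.pkl','wb'))
p,a=tool();print(p,np.degrees(a)%360)
cv2.imwrite('pics/w9a.png',cv2.resize(s['frame'][0:340,190:370,::-1],None,fx=3.5,fy=1.75,interpolation=cv2.INTER_CUBIC))
t=r.snapshot('scene'); pickle.dump(t,open('s9.pkl','wb'))
cv2.imwrite('pics/s9.png',cv2.resize(t['frame'][210:290,270:370,::-1],None,fx=7,fy=7,interpolation=cv2.INTER_CUBIC))
E
```

```text
[0.53125246 0.03122443 0.05428071] 327.9765798413556
```

View pics/w9a.png

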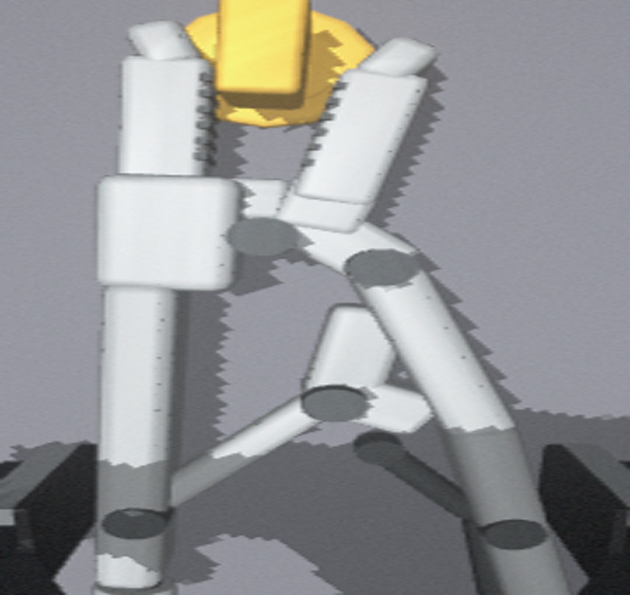

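View pics/s9.png

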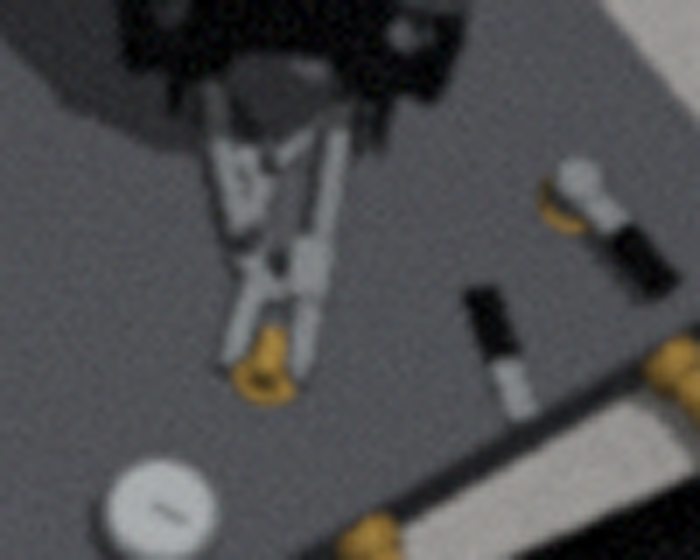

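>>> apply_moves(targets=[0.003,0.0002,0,0,0.745,0.006,0.0004,0,0,0.745,0.009,0.0006,0,0,0.745,0.011,0.0007,0,0,0.745,0.013,0.0009,0,0,0.745,0.013,0.0009,0,0,0.745])

```text
time: 9.5
tcp_pos: [0.5417, 0.0236, 0.0543]
eef_rot: [0.961, -0.276, 0.0, -0.0]
ft_force: [-0.4, -0.8, -1.6]
opening: 0.745
```

```bash
python3 - <<'E'
from h import *
import pickle
s=r.snapshot('wrist'); pickle.dump(s,open('w10.pkl','wb'))
p,a=tool();print(p,np.degrees(a)%360,r.get_obs()['ft_force'])
cv2.imwrite('pics/w10a.png',cv2.resize(s['frame'][0:340,190:370,::-1],None,fx=3.5,fy=1.75,interpolation=cv2.INTER_CUBIC))
g=lambda x,y,z:ray(s,190+(x+.5)/3.5-.5,(y+.5)/1.75-.5,z)[:2]*1000
E
```

```text
[0.54172019 0.02366318 0.05436111] 327.9779284835431 [-0.51237814  0.37635779 -1.31115857]
```

View pics/w10a.png

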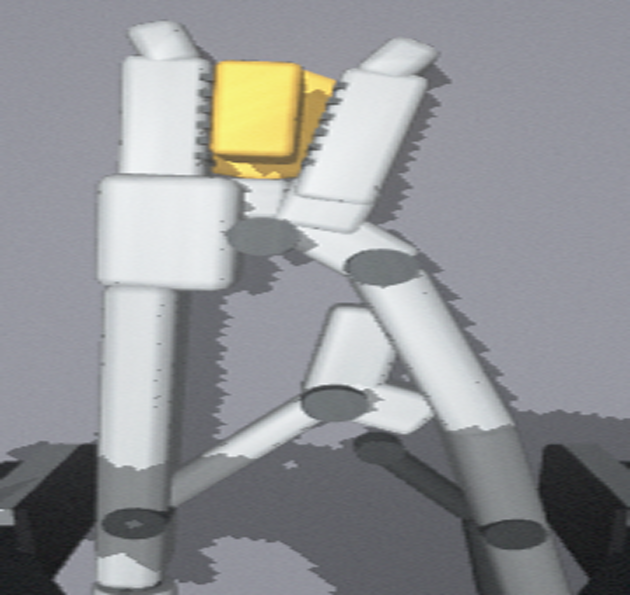

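>>> apply_moves(targets=[0.002,-0.0008,-0.0003,0,0.725,0.0021,-0.002,-0.0006,0,0.695,0.0022,-0.0033,-0.001,0,0.665,0.0023,-0.0045,-0.0013,0,0.635,0.0024,-0.0058,-0.0015,0,0.605,0.0025,-0.007,-0.0015,0,0.575,0.0025,-0.007,-0.0015,0,0.575])

```text
time: 10.25
tcp_pos: [0.5469, 0.0285, 0.0558]
eef_rot: [0.961, -0.276, -0.0, 0.0]
ft_force: [-3.9, 0.3, 0.4]
opening: 0.576
```

```bash
python3 - <<'E'
from h import *
import pickle
s=r.snapshot('wrist'); pickle.dump(s,open('w11.pkl','wb'))
p,a=tool();print(p,np.degrees(a)%360,r.get_obs()['ft_force'])
cv2.imwrite('pics/w11a.png',cv2.resize(s['frame'][0:340,190:370,::-1],None,fx=3.5,fy=1.75,interpolation=cv2.INTER_CUBIC))
E
```

```text
[0.54684475 0.02849478 0.05576939] 327.98638360214625 [-3.51278183  0.81886889  1.18574018]
```

View pics/w11a.png

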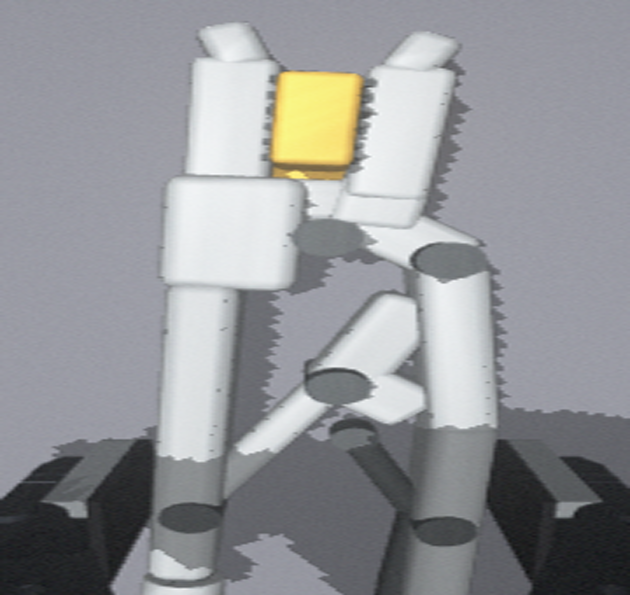

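>>> apply_moves(targets=[0,-0.0012,0,0,0.545,0.0001,-0.0025,0,0,0.515,0.0002,-0.0037,0,0,0.485,0.0002,-0.0037,0,0,0.46,0.0002,-0.0037,0,0,0.46,0.0002,-0.0037,0,0,0.46])

```text
time: 10.9
tcp_pos: [0.5493, 0.0308, 0.0559]
eef_rot: [0.961, -0.276, 0.0, 0.0]
ft_force: [-1.1, -5.0, 2.3]
opening: 0.47
```

```bash
python3 - <<'E'
from h import *
import pickle
s=r.snapshot('wrist'); pickle.dump(s,open('w12.pkl','wb'))
o=r.get_obs();p,a=tool();print(p,np.degrees(a)%360,o['ft_force'],o['moment'],o['opening'],o['qpos'])
cv2.imwrite('pics/w12a.png',cv2.resize(s['frame'][0:340,190:370,::-1],None,fx=3.5,fy=1.75,interpolation=cv2.INTER_CUBIC))
E
```

```text
[0.5492546  0.03077047 0.05591095] 327.9578463747627 [-2.4213122  -4.82518238  3.00711608] [-1.90318997  0.65509431 -0.4280353 ] 0.467059232443602 [ 3.41026495e-01  3.73225979e-01 -1.93477540e-01  9.89500898e-04
 -1.00456245e+00  6.69997730e-01]
```

View pics/w12a.png

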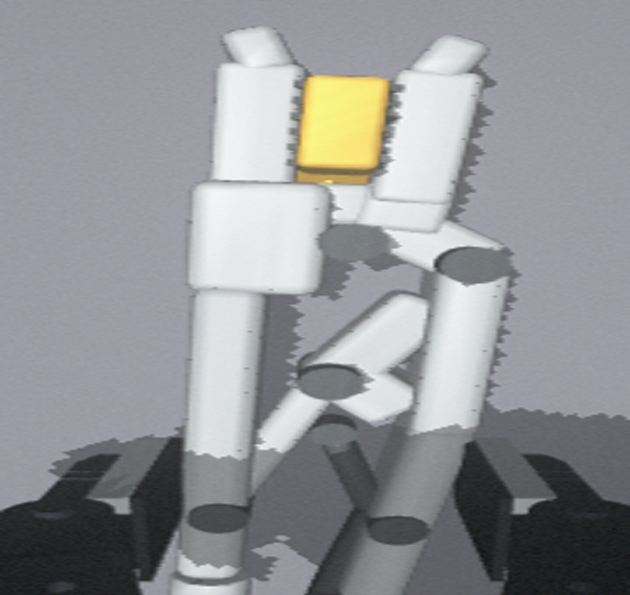

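>>> apply_moves(targets=[0,0,0,0,0.42,0,0,0,0,0.4,0,0,0,0,0.4,0,0,0,0,0.4])

```text
time: 11.35
tcp_pos: [0.5491, 0.0308, 0.0559]
eef_rot: [0.961, -0.276, -0.0, 0.0]
ft_force: [-2.5, -5.2, 2.1]
opening: 0.449
```

```bash
python3 - <<'E'
from h import *
import pickle
s=r.snapshot('wrist'); pickle.dump(s,open('w13.pkl','wb'))
o=r.get_obs();p,a=tool();print(p,np.degrees(a)%360,o['ft_force'],o['moment'],o['opening'])
cv2.imwrite('pics/w13.png',cv2.resize(s['frame'][0:360,150:410,::-1],None,fx=2,fy=1.6,interpolation=cv2.INTER_CUBIC))
save(s,'w13f.png')
E
```

```text
[0.54906469 0.03078859 0.05585562] 327.94561261583647 [-2.11347017 -4.60580242  1.75056233] [-1.88649794  0.81538779 -0.53482825] 0.4460231426784427
```

View pics/w13f.png

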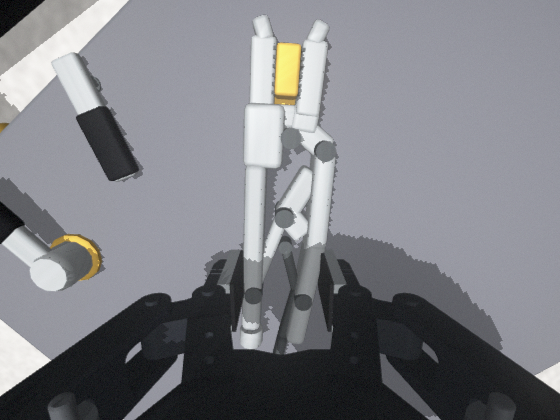

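>>> apply_moves(targets=[0,0,0,0,0.5,0,0,0,0,0.56,0,0,0,0,0.56,0,0,0,0,0.56])

```text
time: 11.8
tcp_pos: [0.5498, 0.0321, 0.056]
eef_rot: [0.961, -0.276, 0.0, -0.001]
ft_force: [0.3, -0.1, 0.7]
opening: 0.562
```

```bash
python3 - <<'E'
from h import *
import pickle
s=r.snapshot('wrist'); pickle.dump(s,open('w14.pkl','wb'))
o=r.get_obs();p,a=tool();print(p,np.degrees(a)%360,o['ft_force'],o['moment'],o['opening'])
cv2.imwrite('pics/w14.png',cv2.resize(s['frame'][0:360,170:390,::-1],None,fx=2.2,fy=1.65,interpolation=cv2.INTER_CUBIC))
E
```

```text
[0.5497371  0.0320046  0.05596219] 328.0065403560368 [0.00326448 0.95060679 0.06212872] [0.01318035 0.01769755 0.01305436] 0.5605231016195985
```

View pics/w14.png

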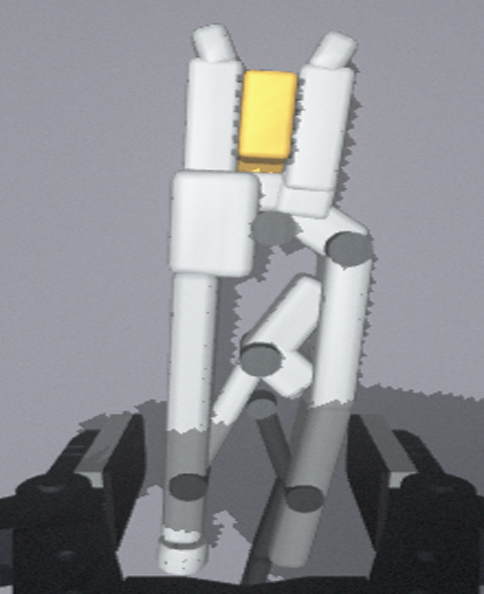

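```bash
python3 - <<'E'
from h import *
import pickle
s=pickle.load(open('w14.pkl','rb'))
g=lambda x,y,z=.055:ray(s,170+(x+.5)/2.2-.5,(y+.5)/1.65-.5,z)[:2]*1000
for n,A,B in [('L',(172,280),(163,530)),('R',(214,280),(206,480)),('face',(238,65),(236,165)),('jawLouter',(190,65),(186,165)),('mf',(300,70),(291,165)),('movOuter',(367,260),(352,405)),('movOuterRear',(352,405),(310,555))]:
    print(n,g(*A),g(*B),ang(g(*A)-g(*B)))
T=[g(*q,.067) for q in [(245,72),(295,72),(237,157),(288,160)]]
print('tang',np.mean(T,0),ang(T[0]-T[2]),ang(T[1]-T[3]))
p,a=tool();print(p,np.degrees(a))
E
```

```text
L [599.70108008  20.6470827 ] [529.62569211  70.47214041] -35.413618131330956
R [594.79784769  12.81203748] [540.03800402  50.51578946] -34.54854667436906
face [639.53351718 -21.64661302] [619.01665166  -8.2184068 ] -33.204586222529585
jawLouter [644.52457134 -13.68422246] [6.24494003e+02 5.26002526e-01] -35.352916416642934
mf [632.0859818  -31.33301573] [612.99326807 -17.8345388 ] -35.26016732041943
movOuter [582.02904191 -18.537786  ] [544.20139525   6.53717386] -33.539359205498464
movOuterRear [544.20139525   6.53717386] [500.82555658  43.58881428] -40.503951841698374
tang [624.75183979 -18.64249233] -36.58013052176008 -34.650851693846455
[0.5497371  0.0320046  0.05596219] -31.99345964396318
```

>>> apply_moves(targets=[0,0.0018,0,0.05,0.54,0,0.0018,0,0.05,0.52,0,0.0018,0,0.05,0.52])

```text
time: 12.15
tcp_pos: [0.5486, 0.0302, 0.0559]
eef_rot: [0.954, -0.299, 0.0, -0.0]
ft_force: [-1.2, -0.3, 0.1]
opening: 0.521
```

```bash
cat > arc.py <<'E'
from h import *
import sys
def arc(ths,S=np.array([.625,-.0184]),op=.52):
    p,a=tool();o=r.get_obs();print(p,np.degrees(a),o['ft_force'],o['opening'],'ang',ang(p[:2]-S),np.hypot(*(p[:2]-S)))
    X=np.array([np.cos(a),np.sin(a)]);Y=np.array([np.sin(a),-np.cos(a)])
    out=[]
    for t in ths:
        c,s=np.cos(t),np.sin(t);q=S+np.array([[c,-s],[s,c]])@(p[:2]-S)-p[:2]
        out+=[round(q@X,4),round(q@Y,4),0,round(-t,3),op]
    print(out)
if __name__=='__main__': arc(np.linspace(float(sys.argv[1])/int(sys.argv[2]),float(sys.argv[1]),int(sys.argv[2])))
E
python3 arc.py 0.7 10
```

```text
[0.54855179 0.03018762 0.05588177] -34.80706073632614 [-1.17118156 -0.33064643  0.08171228] 0.5210626159509403 ang 147.56148911101545 0.09058193042154174
[np.float64(0.0005), np.float64(0.0063), 0, np.float64(-0.07), 0.52, np.float64(0.0014), np.float64(0.0126), 0, np.float64(-0.14), 0.52, np.float64(0.0028), np.float64(0.0188), 0, np.float64(-0.21), 0.52, np.float64(0.0046), np.float64(0.0249), 0, np.float64(-0.28), 0.52, np.float64(0.0068), np.float64(0.0308), 0, np.float64(-0.35), 0.52, np.float64(0.0094), np.float64(0.0366), 0, np.float64(-0.42), 0.52, np.float64(0.0124), np.float64(0.0422), 0, np.float64(-0.49), 0.52, np.float64(0.0158), np.float64(0.0475), 0, np.float64(-0.56), 0.52, np.float64(0.0196), np.float64(0.0526), 0, np.float64(-0.63), 0.52, np.float64(0.0237), np.float64(0.0574), 0, np.float64(-0.7), 0.52]
```

>>> apply_moves(targets=[0.0005,0.0063,0,-0.07,0.52,0.0014,0.0126,0,-0.14,0.52,0.0028,0.0188,0,-0.21,0.52,0.0046,0.0249,0,-0.28,0.52,0.0068,0.0308,0,-0.35,0.52,0.0094,0.0366,0,-0.42,0.52,0.0124,0.0422,0,-0.49,0.52,0.0158,0.0475,0,-0.56,0.52,0.0196,0.0526,0,-0.63,0.52,0.0237,0.0574,0,-0.7,0.52])

```text
time: 13.15
tcp_pos: [0.5348, -0.0294, 0.0556]
eef_rot: [0.999, 0.047, 0.0, -0.001]
ft_force: [-2.1, 5.0, 0.7]
opening: 0.521
```

```bash
python3 - <<'E'
from h import *
import pickle
s=r.snapshot('wrist'); pickle.dump(s,open('w15.pkl','wb'));save(s,'w15.png')
E
python3 arc.py 0.5 8
```

```text
[ 0.53479365 -0.03026004  0.05561981] 5.613170216008723 [-1.21587118  3.79129082  0.25932954] 0.5207658375007803 ang -172.50989894542315 0.09098266977879353
[np.float64(0.0004), np.float64(0.0057), 0, np.float64(-0.062), 0.52, np.float64(0.0011), np.float64(0.0113), 0, np.float64(-0.125), 0.52, np.float64(0.0021), np.float64(0.0169), 0, np.float64(-0.188), 0.52, np.float64(0.0036), np.float64(0.0224), 0, np.float64(-0.25), 0.52, np.float64(0.0053), np.float64(0.0278), 0, np.float64(-0.312), 0.52, np.float64(0.0074), np.float64(0.0331), 0, np.float64(-0.375), 0.52, np.float64(0.0098), np.float64(0.0382), 0, np.float64(-0.438), 0.52, np.float64(0.0126), np.float64(0.0432), 0, np.float64(-0.5), 0.52]
```

View pics/w15.png

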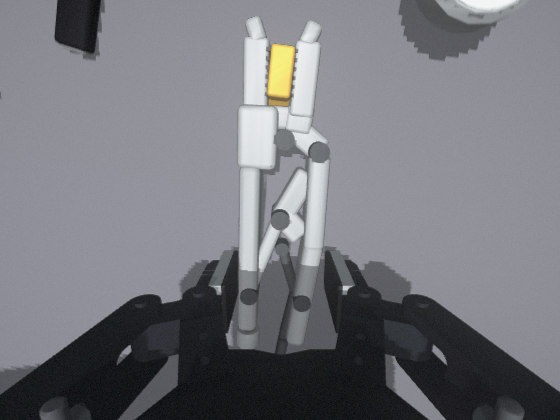

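>>> apply_moves(targets=[0.0004,0.0057,0,-0.062,0.52,0.0011,0.0113,0,-0.125,0.52,0.0021,0.0169,0,-0.188,0.52,0.0036,0.0224,0,-0.25,0.52,0.0053,0.0278,0,-0.312,0.52,0.0074,0.0331,0,-0.375,0.52,0.0098,0.0382,0,-0.438,0.52,0.0126,0.0432,0,-0.5,0.52])

```text
time: 14.0
tcp_pos: [0.55, -0.0717, 0.0552]
eef_rot: [0.956, 0.292, -0.001, -0.001]
ft_force: [-4.3, 5.1, 1.8]
opening: 0.519
```

```bash
python3 arc.py 0.12 4
```

```text
[ 0.55004383 -0.07165846  0.05524702] 33.973939459950145 [-4.34216608  5.05498873  1.77004069] 0.5187357032510688 ang -144.60513647911534 0.09195047839827131
[np.float64(0.0001), np.float64(0.0028), 0, np.float64(-0.03), 0.52, np.float64(0.0003), np.float64(0.0055), 0, np.float64(-0.06), 0.52, np.float64(0.0006), np.float64(0.0083), 0, np.float64(-0.09), 0.52, np.float64(0.0009), np.float64(0.011), 0, np.float64(-0.12), 0.52]
```

>>> apply_moves(targets=[0.0001,0.0028,0,-0.03,0.52,0.0003,0.0055,0,-0.06,0.52])

```text
time: 14.2
tcp_pos: [0.5532, -0.0761, 0.0552]
eef_rot: [0.947, 0.32, -0.001, -0.001]
ft_force: [-3.7, 4.1, 1.3]
opening: 0.518
```

```bash
python3 - <<'E'
from h import *
import pickle
s=r.snapshot('wrist'); pickle.dump(s,open('w16.pkl','wb'));save(s,'w16.png')
E
python3 arc.py 0.12 4
```

```text
[ 0.55342495 -0.07643051  0.055184  ] 37.41469776361719 [-4.84500504  4.13828241  2.72265775] 0.519004970221545 ang -140.96608569582588 0.09214405923489745
[np.float64(0.0001), np.float64(0.0028), 0, np.float64(-0.03), 0.52, np.float64(0.0003), np.float64(0.0055), 0, np.float64(-0.06), 0.52, np.float64(0.0006), np.float64(0.0083), 0, np.float64(-0.09), 0.52, np.float64(0.001), np.float64(0.011), 0, np.float64(-0.12), 0.52]
```

View pics/w16.png

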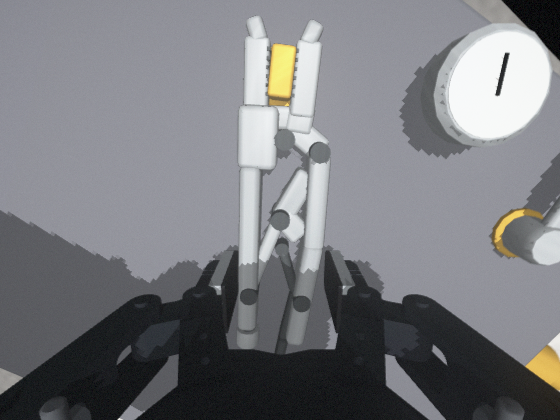

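>>> apply_moves(targets=[0.0001,0.0028,0,-0.03,0.52,0.0003,0.0055,0,-0.06,0.52])

```text
time: 14.45
tcp_pos: [0.5566, -0.0804, 0.0552]
eef_rot: [0.937, 0.348, -0.001, -0.001]
ft_force: [-4.4, 4.0, 1.6]
opening: 0.519
```

```bash
cat >> h.py <<'E'
def tf():
    p,a=tool();F=r.get_obs()['ft_force'];return F[0]*np.cos(a)+F[1]*np.sin(a),F[0]*np.sin(a)-F[1]*np.cos(a),F[2]
E
python3 -c "
from h import *
print(tf(), np.degrees(tool()[1]))"; python3 arc.py 0.12 4
```

```text
(np.float64(-0.739576513544423), np.float64(-5.879962040667949), np.float64(1.6411258891086984)) 40.75315180087614
[ 0.55663857 -0.0803674   0.05515401] 40.75315180087614 [-4.39869831  3.97144561  1.64112589] 0.5188418073959171 ang -137.80872122920806 0.09226723618699297
[np.float64(0.0001), np.float64(0.0028), 0, np.float64(-0.03), 0.52, np.float64(0.0003), np.float64(0.0055), 0, np.float64(-0.06), 0.52, np.float64(0.0006), np.float64(0.0083), 0, np.float64(-0.09), 0.52, np.float64(0.0009), np.float64(0.011), 0, np.float64(-0.12), 0.52]
```

>>> apply_moves(targets=[0.0001,0.0028,0,-0.03,0.52,0.0003,0.0055,0,-0.06,0.52])

```text
time: 14.65
tcp_pos: [0.5604, -0.0844, 0.0551]
eef_rot: [0.927, 0.376, -0.002, -0.001]
ft_force: [-5.5, 3.8, 2.2]
opening: 0.52
```

```bash
python3 -c "
from h import *
print(tf(), np.degrees(tool()[1]))"; python3 arc.py 0.06 2
```

```text
(np.float64(-1.2845605827157107), np.float64(-6.59335625262881), np.float64(2.2451881300899683)) 44.18955817391259
[ 0.56035385 -0.08441181  0.05513591] 44.18955817391259 [-5.51687467  3.83230171  2.24518813] 0.5202180138645781 ang -134.40115541773963 0.09239418090633558
[np.float64(0.0001), np.float64(0.0028), 0, np.float64(-0.03), 0.52, np.float64(0.0003), np.float64(0.0055), 0, np.float64(-0.06), 0.52]
```

>>> apply_moves(targets=[0.0001,0.0028,0,-0.03,0.52,0.0001,0.0028,0,-0.03,0.52])

```text
time: 14.85
tcp_pos: [0.5625, -0.0867, 0.0551]
eef_rot: [0.921, 0.39, -0.002, -0.001]
ft_force: [-5.4, 2.5, 2.1]
opening: 0.519
```

```bash
python3 -c "
from h import *
print(tf(), np.degrees(tool()[1]))"
```

```text
(np.float64(-1.9720626873437652), np.float64(-5.596539822619483), np.float64(2.1148791990971585)) 45.87630673882866
```

>>> apply_moves(targets=[0.0001,0.0028,0,-0.03,0.52,0.0003,0.0055,0,-0.06,0.52,0.0003,0.0055,0,-0.06,0.52])

```text
time: 15.15
tcp_pos: [0.5666, -0.0904, 0.0551]
eef_rot: [0.909, 0.417, -0.002, -0.001]
ft_force: [-3.8, 1.7, 1.8]
opening: 0.525
```

```bash
python3 -c "
from h import *
print(tf(), np.degrees(tool()[1]))
import pickle
s=r.snapshot('wrist'); pickle.dump(s,open('w17.pkl','wb'));save(s,'w17.png')
cv2.imwrite('pics/w17.png',cv2.resize(s['frame'][0:360,170:390,::-1],None,fx=2.2,fy=1.65,interpolation=cv2.INTER_CUBIC))"; python3 arc.py 0.06 2
```

```text
(np.float64(-1.1809602254493454), np.float64(-3.9963217554251607), np.float64(1.8076538178397816)) 49.3049183778406
[ 0.56659562 -0.09036583  0.05510689] 49.26596098976669 [-3.74238789  2.46595833  1.67923541] 0.5226082077566534 ang -129.06130040626405 0.09268307810555883
[np.float64(0.0001), np.float64(0.0028), 0, np.float64(-0.03), 0.52, np.float64(0.0003), np.float64(0.0056), 0, np.float64(-0.06), 0.52]
```

View pics/w17.png

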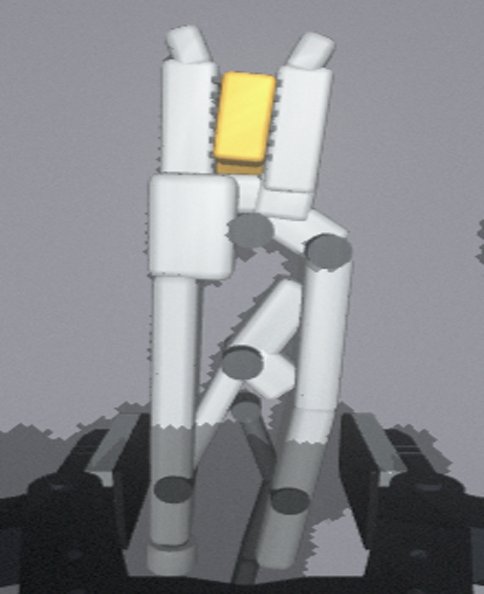

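>>> apply_moves(targets=[0.0001,0.0028,0,-0.03,0.52,0.0003,0.0056,0,-0.06,0.52,0.0003,0.0056,0,-0.06,0.52])

```text
time: 15.5
tcp_pos: [0.571, -0.0939, 0.0551]
eef_rot: [0.896, 0.444, -0.002, -0.001]
ft_force: [-5.7, 2.1, 2.2]
opening: 0.523
```

```bash
cat > meas.py <<'E'
from h import *
import pickle,sys
s=r.snapshot('wrist'); save(s,sys.argv[1])
print(tf(), np.degrees(tool()[1]), tool()[0], r.get_obs()['time'])
hsv=cv2.cvtColor(s['frame'][:,:,::-1].copy(),cv2.COLOR_BGR2HSV)
m=((hsv[...,0]>18)&(hsv[...,0]<32)&(hsv[...,1]>120)&(hsv[...,2]>225)).astype(np.uint8)
m[:, :215]=0; m[:,345:]=0; m[135:]=0
ys,xs=np.nonzero(m)
P=np.array([ray(s,x,y,.067)[:2]*1000 for x,y in zip(xs,ys)],np.float32)
R=cv2.minAreaRect(P); B=cv2.boxPoints(R); e=B[1]-B[0],B[2]-B[1]; e=max(e,key=lambda q:np.hypot(*q))
print('tang',R[0],R[1],(ang(e)+90)%180-90)
E
python3 meas.py w18.png; python3 arc.py .06 2
```

```text
(np.float64(-2.0425285976586025), np.float64(-5.322933481517537), np.float64(1.5833228901238448)) 52.69420039716771 [ 0.57098897 -0.09393255  0.05509472] 15.55
tang (624.1013793945312, -20.061599731445312) (21.89410400390625, 8.769716262817383) 46.067154
[ 0.57098897 -0.09393255  0.05509472] 52.69420039716771 [-5.47183899  1.60141249  1.58332289] 0.5227991870749109 ang -125.56740903444165 0.09285665290706546
[np.float64(0.0001), np.float64(0.0028), 0, np.float64(-0.03), 0.52, np.float64(0.0003), np.float64(0.0056), 0, np.float64(-0.06), 0.52]
```

>>> apply_moves(targets=[0.0001,0.0028,0,-0.03,0.52,0.0003,0.0056,0,-0.06,0.52,0.0003,0.0056,0,-0.06,0.52])

```text
time: 15.85
tcp_pos: [0.5756, -0.0972, 0.0551]
eef_rot: [0.882, 0.471, -0.002, -0.001]
ft_force: [-6.3, 1.6, 2.4]
opening: 0.52
```

```bash
python3 meas.py w19.png; python3 arc.py .06 2; python3 - <<'E'
from h import *
import pickle
for n in ['w14','w15','w16','w17']:
    s=pickle.load(open(n+'.pkl','rb'))
    hsv=cv2.cvtColor(s['frame'][:,:,::-1].copy(),cv2.COLOR_BGR2HSV)
    m=((hsv[...,0]>18)&(hsv[...,0]<32)&(hsv[...,1]>120)&(hsv[...,2]>225)).astype(np.uint8)
    m[:, :215]=0; m[:,345:]=0; m[135:]=0
    ys,xs=np.nonzero(m)
    P=np.array([ray(s,x,y,.067)[:2]*1000 for x,y in zip(xs,ys)],np.float32)
    R=cv2.minAreaRect(P); B=cv2.boxPoints(R); e=B[1]-B[0],B[2]-B[1]; e=max(e,key=lambda q:np.hypot(*q))
    print(n,R[0],R[1],(ang(e)+90)%180-90)
E
```

```text
(np.float64(-2.5794243941802253), np.float64(-4.736531178465126), np.float64(1.2474451543843468)) 56.12339635875259 [ 0.57557922 -0.09722739  0.05510151] 15.9
tang (624.2758178710938, -19.980087280273438) (21.566089630126953, 8.811482429504395) 49.36531
[ 0.57557922 -0.09722739  0.05510151] 56.12339635875259 [-5.37024447  0.4986303   1.24744515] 0.5210665596657313 ang -122.08562832669047 0.09303855008747251
[np.float64(0.0001), np.float64(0.0028), 0, np.float64(-0.03), 0.52, np.float64(0.0003), np.float64(0.0056), 0, np.float64(-0.06), 0.52]
w14 (623.6808471679688, -17.800893783569336) (8.812714576721191, 22.531322479248047) -35.89447
w15 (625.21875, -18.836347579956055) (8.666749954223633, 18.63285255432129) -1.8917618
w16 (623.6475219726562, -19.787071228027344) (22.254165649414062, 8.760647773742676) 30.515862
w17 (625.187255859375, -18.882585525512695) (18.72368621826172, 8.768229484558105) 42.452255
```

>>> apply_moves(targets=[-0.0003,0.0028,0,-0.03,0.52,-0.0003,0.0042,0,-0.045,0.52,-0.0003,0.0042,0,-0.045,0.52])

```text
time: 16.2
tcp_pos: [0.579, -0.0994, 0.055]
eef_rot: [0.872, 0.49, -0.001, -0.001]
ft_force: [-5.6, 2.8, 1.5]
opening: 0.527
```

```bash
python3 meas.py w20.png; python3 arc.py .06 2
```

```text
(np.float64(-0.013887117286735418), np.float64(-4.874453168659572), np.float64(0.5312790392026806)) 58.69281835296473 [ 0.57907017 -0.0994408   0.05508846] 16.25
tang (624.1227416992188, -20.190654754638672) (22.048959732055664, 8.796683311462402) 50.960785
[ 0.57907017 -0.0994408   0.05508846] 58.69281835296473 [-4.17191821  2.52102855  0.53127904] 0.5213946694646839 ang -119.54237331000503 0.09315128315660694
[np.float64(0.0001), np.float64(0.0028), 0, np.float64(-0.03), 0.52, np.float64(0.0003), np.float64(0.0056), 0, np.float64(-0.06), 0.52]
```

>>> apply_moves(targets=[0,0.0028,0,-0.03,0.52,0.0001,0.0042,0,-0.045,0.52,0.0001,0.0042,0,-0.045,0.52])

```text
time: 16.55
tcp_pos: [0.5822, -0.1012, 0.0548]
eef_rot: [0.86, 0.51, -0.002, -0.002]
ft_force: [-6.1, 4.0, 1.5]
opening: 0.519
```

```bash
python3 meas.py w21.png; python3 arc.py .06 2
```

```text
(np.float64(0.10503023058509164), np.float64(-7.440817511504878), np.float64(1.5143040400188286)) 61.26284193286447 [ 0.58226924 -0.10124249  0.05480609] 16.6
tang (623.9797973632812, -20.046550750732422) (22.085006713867188, 9.625036239624023) 52.251373
[ 0.58226924 -0.10124249  0.05480609] 61.26284193286447 [-6.47386808  3.66958155  1.51430404] 0.5167629610705368 ang -117.28501476605783 0.09321371263041711
[np.float64(0.0001), np.float64(0.0028), 0, np.float64(-0.03), 0.52, np.float64(0.0003), np.float64(0.0056), 0, np.float64(-0.06), 0.52]
```

>>> apply_moves(targets=[0,0.0014,0,-0.015,0.52,0,0.0022,0,-0.024,0.52,0,0.0022,0,-0.024,0.52])

```text
time: 16.9
tcp_pos: [0.5839, -0.1022, 0.0547]
eef_rot: [0.854, 0.52, -0.002, -0.002]
ft_force: [-6.2, 3.5, 1.6]
opening: 0.525
```

```bash
python3 meas.py w22.png; python3 arc.py .06 2
```

```text
(np.float64(-0.19244602420454626), np.float64(-7.845101404426698), np.float64(1.1729646803350986)) 62.63357346217653 [ 0.58391533 -0.10217255  0.05471124] 16.95
tang (623.774169921875, -19.903133392333984) (22.09580421447754, 10.080318450927734) 52.280365
[ 0.58391533 -0.10217255  0.05471124] 62.63357346217653 [-7.05557954  3.43532369  1.17296468] 0.5171923445459005 ang -116.12477299190685 0.09330482622299824
[np.float64(0.0001), np.float64(0.0028), 0, np.float64(-0.03), 0.52, np.float64(0.0003), np.float64(0.0056), 0, np.float64(-0.06), 0.52]
```

View pics/w22.png

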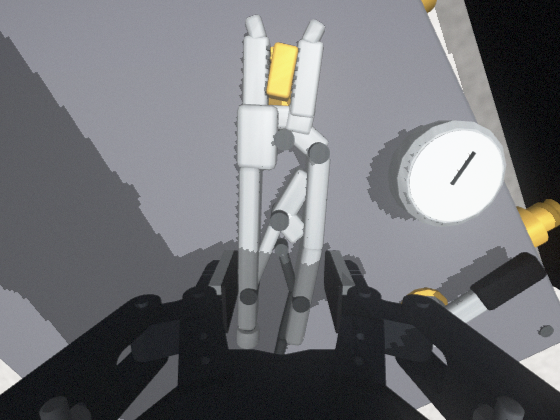

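>>> apply_moves(targets=[0,0.0014,0,-0.015,0.52,0,0.0018,0,-0.02,0.52,0,0.0018,0,-0.02,0.52])

```text
time: 17.25
tcp_pos: [0.5852, -0.1028, 0.0547]
eef_rot: [0.849, 0.528, -0.002, -0.002]
ft_force: [-7.0, 4.6, 2.1]
opening: 0.517
```

```bash
python3 meas.py w23.png
```

```text
(np.float64(-0.6683736281803898), np.float64(-7.737447534080152), np.float64(2.461574498942459)) 63.77104198914912 [ 0.58517251 -0.10277953  0.05467314] 17.3
tang (623.602783203125, -19.88919448852539) (22.160400390625, 10.241840362548828) 51.796677
```

>>> apply_moves(targets=[0,0,0,0,0.55,0,0,0,0,0.58,0,0,0,0,0.61,0,0,0,0,0.64,0,0,0,0,0.66,0,0,0,0,0.68,0,0,0,0,0.68])

```text
time: 18.0
tcp_pos: [0.5878, -0.1038, 0.0557]
eef_rot: [0.849, 0.529, -0.0, -0.0]
ft_force: [-2.3, 3.6, -3.2]
opening: 0.678
```

```bash
python3 meas.py w24.png
```

```text
(np.float64(1.4748623177832718), np.float64(-3.8121358373958323), np.float64(-3.4028059523612133)) 63.88446595066051 [ 0.58782176 -0.1038357   0.0556871 ] 18.05
tang (623.9027709960938, -20.134855270385742) (22.131872177124023, 9.635406494140625) 52.28459
```

View pics/w24.png

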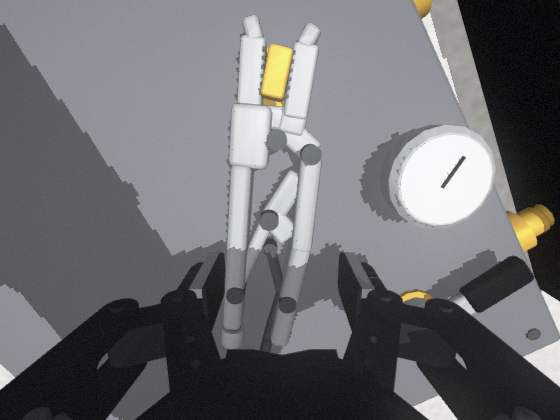

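>>> apply_moves(targets=[0,-0.002,0,0,0.68,0,-0.004,0,0,0.68,0,-0.006,0,0,0.68,0,-0.006,0,0,0.68])

```text
time: 18.45
tcp_pos: [0.5833, -0.1013, 0.0567]
eef_rot: [0.848, 0.529, 0.001, 0.001]
ft_force: [-0.8, 1.3, -0.0]
opening: 0.682
```

```bash
python3 meas.py w25.png
```

```text
(np.float64(0.6403622746544615), np.float64(-0.3479101032623255), np.float64(0.11280170663172588)) 63.91718283006847 [ 0.58326423 -0.10132419  0.05656629] 18.5
tang (623.98095703125, -20.29578399658203) (22.319961547851562, 8.77669620513916) 50.80667
```

View pics/w25.png

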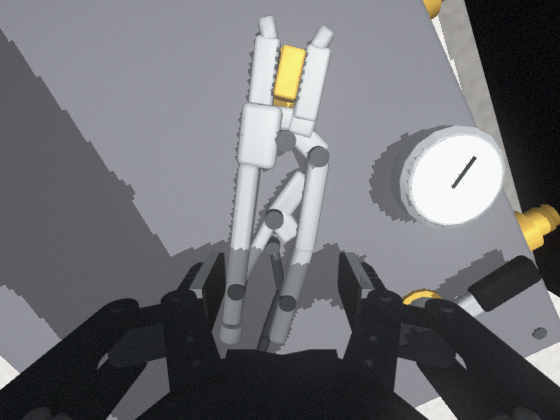

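>>> apply_moves(targets=[0,0,-0.03,0,0.68,0,0,-0.06,0,0.68,-0.02,0,-0.09,0,0.68,-0.05,0,-0.1,0,0.4,-0.08,0,-0.1,0,0.1,-0.08,0,-0.1,0,0,-0.08,0,-0.1,0,0])

```text
time: 19.2
tcp_pos: [0.5475, -0.1737, 0.1563]
eef_rot: [0.849, 0.529, 0.0, 0.001]
ft_force: [-0.2, -0.4, 0.0]
opening: 0.008
```

```bash
python3 - <<'E'
from h import *
import pickle
s=r.snapshot('wrist'); save(s,'w26.png');pickle.dump(s,open('w26.pkl','wb'))
print(tool()[0],np.degrees(tool()[1]))
for t in ['pliers_mid','pliers','pliers_jaws','lever_tail','spindle_top']:
    print(t,[(round(d['score'],2),np.round(d['location'],4),np.round(proj(s,d['location']))) for d in r.mark_of(s,t)[:2]])
E
```

```text
[ 0.54768006 -0.17310704  0.15603537] 63.87713421215969
pliers_mid [(0.71, array([ 0.5696, -0.0991,  0.0523]), array([267., 118.]))]
pliers [(0.95, array([ 0.6093, -0.042 ,  0.0421]), array([280.,  23.]))]
pliers_jaws []
lever_tail [(0.78, array([ 0.5329, -0.1509,  0.0508]), array([256., 194.])), (0.72, array([ 0.5691, -0.1021,  0.0504]), array([268., 122.]))]
spindle_top []
```

View pics/w26.png

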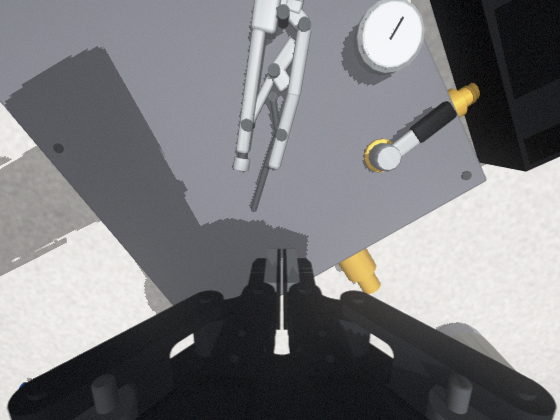

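```bash
python3 - <<'E'
from h import *
import pickle
s=pickle.load(open('w26.pkl','rb'))
cv2.imwrite('pics/w26a.png',cv2.resize(s['frame'][100:230,200:320,::-1],None,fx=5,fy=4.5,interpolation=cv2.INTER_CUBIC))
E
```

```text
(no output)
```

View pics/w26a.png

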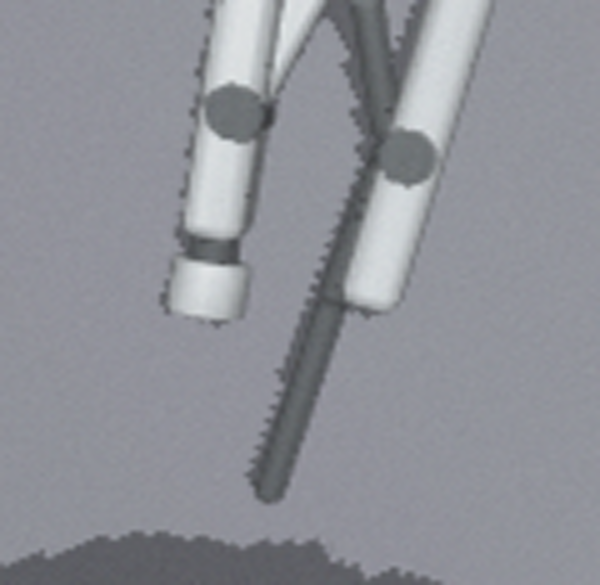

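```bash
python3 - <<'E'
from h import *
import pickle
s=pickle.load(open('w26.pkl','rb'))
g=lambda x,y,z=.061:ray(s,200+(x+.5)/5-.5,100+(y+.5)/4.5-.5,z)[:2]*1000
p,a=tool();X=np.array([np.cos(a),np.sin(a)]);Y=np.array([np.sin(a),-np.cos(a)])
c=lambda q:((q-p[:2]*1000)@X,(q-p[:2]*1000)@Y)
for n,q in [('end',g(270,503)),('L1',g(256,475)),('L2',g(318,300)),('R1',g(290,480)),('R2',g(345,320)),('scrL',g(170,310,.057)),('scrR',g(243,315,.057)),('hL1',g(213,30,.055)),('hL2',g(187,225,.055)),('hR1',g(275,30,.055)),('hR2',g(246,225,.055))]:
    print(n,np.round(q,1),'tool',np.round(c(q),1))
print(ang(g(213,30,.055)-g(187,225,.055)),ang(g(275,30,.055)-g(246,225,.055)),'tail',ang(g(318,300)-g(256,475)))
E
```

```text
end [ 526. -161.] tool [  0.8 -24.5]
L1 [ 526.4 -155.2] tool [  6.2 -26.6]
L2 [ 550.4 -131.1] tool [ 38.4 -15.7]
R1 [ 531.  -158.5] tool [  5.2 -21. ]
R2 [ 552.6 -136.2] tool [ 34.8 -11.4]
scrL [ 527.5 -122.4] tool [ 36.1 -40.1]
scrR [ 537.7 -128.5] tool [ 35.1 -28.2]
hL1 [556.3 -83.2] tool [ 84.  -31.4]
hL2 [ 536.9 -110.4] tool [ 51.  -36.9]
hR1 [565.  -87.4] tool [ 84.  -21.8]
hR2 [ 545.4 -114.6] tool [ 51.  -27.4]
54.44787722387251 54.284023626984315 tail 45.160727048966685
```

>>> apply_moves(targets=[0.009,-0.02,0,0.12,0,0.018,-0.0427,0,0.24,0,0.018,-0.0427,0.02,0.33,0,0.018,-0.0427,0.05,0.33,0,0.018,-0.0427,0.08,0.33,0,0.018,-0.0427,0.09,0.33,0,0.018,-0.0427,0.097,0.33,0,0.018,-0.0427,0.1,0.33,0])

```text
time: 20.3
tcp_pos: [0.5175, -0.1381, 0.0561]
eef_rot: [0.924, 0.383, 0.0, 0.0]
ft_force: [0.9, 0.2, -0.1]
opening: -0.001
```

```bash
python3 - <<'E'
from h import *
import pickle
s=r.snapshot('wrist'); save(s,'w27.png');pickle.dump(s,open('w27.pkl','wb'))
print(tool()[0],np.degrees(tool()[1]),tf())
E
```

```text
[ 0.51746669 -0.13801876  0.05605879] 45.00347301159046 (np.float64(0.19025752257690975), np.float64(0.6862884564950376), np.float64(-0.2409935749993204))
```

View pics/w27.png

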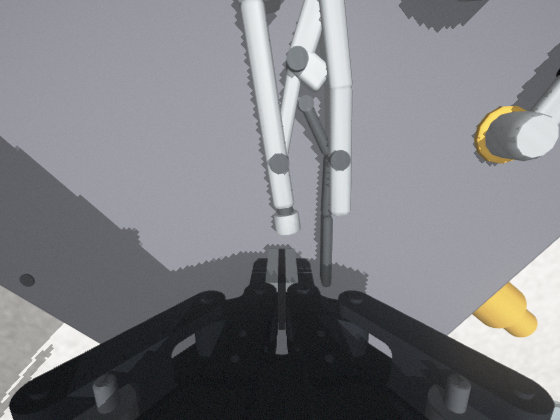

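>>> apply_moves(targets=[0,0,0.0015,0,0,0,0,0.003,0,0,0,0.002,0.003,0,0,0,0.003,0.003,0,0,0,0.003,0.003,0,0])

```text
time: 20.85
tcp_pos: [0.5193, -0.1403, 0.053]
eef_rot: [0.924, 0.383, 0.0, 0.0]
ft_force: [0.4, -1.2, -0.2]
opening: -0.002
```

```bash
python3 -c "
from h import *
print(tool()[0],tf())"
```

```text
[ 0.51928924 -0.14028812  0.05299383] (np.float64(-0.5604099105866093), np.float64(1.1308759637638457), np.float64(-0.2444929599827835))
```

>>> apply_moves(targets=[0,0.001,0,0,0,0,0.002,0,0,0,0,0.002,0,0,0])

```text
time: 21.15
tcp_pos: [0.5205, -0.1417, 0.0528]
eef_rot: [0.924, 0.383, -0.0, 0.0]
ft_force: [-0.2, 0.1, -0.4]
opening: 0.003
```

```bash
python3 -c "
from h import *
print(tool()[0],tf())"
```

```text
[ 0.52051445 -0.14165776  0.05278185] (np.float64(-0.07939263460707847), np.float64(-0.2061896448751348), np.float64(-0.40970295422917613))
```

>>> apply_moves(targets=[0,0.001,0,0,0,0,0.002,0,0,0,0,0.002,0,0,0])

```text
time: 21.45
tcp_pos: [0.522, -0.143, 0.0528]
eef_rot: [0.924, 0.383, 0.0, 0.0]
ft_force: [-0.1, 0.4, 0.8]
opening: -0.001
```

```bash
python3 -c "
from h import *
print(tool()[0],tf())
s=r.snapshot('wrist'); save(s,'w28.png')"
```

```text
[ 0.52195263 -0.14303831  0.05277538] (np.float64(0.19454036222226898), np.float64(-0.36792735586146913), np.float64(0.7565793105576354))
```

View pics/w28.png

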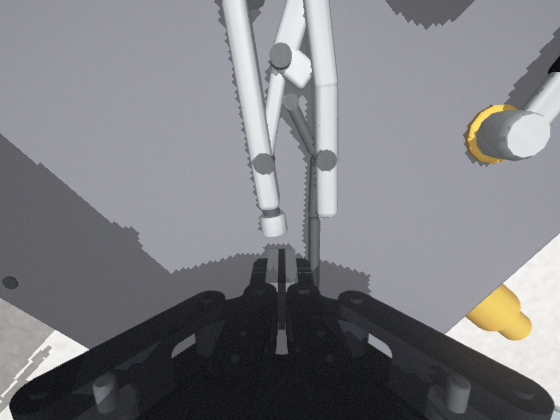

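>>> apply_moves(targets=[0,0.001,0,0,0,0,0.002,0,0,0,0,0.002,0,0,0])

```text
time: 21.8
tcp_pos: [0.5233, -0.1445, 0.0528]
eef_rot: [0.924, 0.383, -0.0, -0.0]
ft_force: [-1.0, -0.2, 0.2]
opening: -0.001
```

```bash
python3 -c "
from h import *
print(tool()[0],tf())"
```

```text
[ 0.5232994  -0.14447055  0.0527619 ] (np.float64(-0.8652026999861466), np.float64(-0.5592268220611083), np.float64(0.23737266042334493))
```

>>> apply_moves(targets=[0,0.001,0,0,0,0,0.0015,0,0,0,0,0.0015,0,0,0])

```text
time: 22.1
tcp_pos: [0.5242, -0.1454, 0.0527]
eef_rot: [0.924, 0.383, -0.0, -0.0]
ft_force: [-0.6, 1.1, -0.0]
opening: 0.003
```

```bash
python3 -c "
from h import *
print(tool()[0],tf())
s=r.snapshot('wrist'); save(s,'w29.png')"
```

```text
[ 0.52418144 -0.14541269  0.05268935] (np.float64(0.38082980912207837), np.float64(-1.1638740107185996), np.float64(-0.04427536616401956))
```

View pics/w29.png

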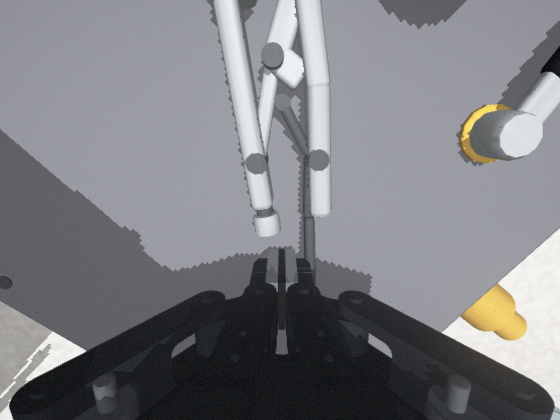

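>>> apply_moves(targets=[0,0.001,0,0,0,0,0.0015,0,0,0,0,0.0015,0,0,0])

```text
time: 22.45
tcp_pos: [0.5253, -0.1465, 0.0527]
eef_rot: [0.924, 0.383, -0.0, -0.0]
ft_force: [-1.0, 1.1, -0.1]
opening: -0.005
```

```bash
python3 -c "
from h import *
print(tool()[0],tf())"
```

```text
[ 0.52532488 -0.14651711  0.05273083] (np.float64(0.028977636015787178), np.float64(-1.49250474344162), np.float64(-0.09733391761708807))
```

>>> apply_moves(targets=[0,0.001,0,0,0,0,0.0015,0,0,0,0,0.0015,0,0,0])

```text
time: 22.75
tcp_pos: [0.5265, -0.1476, 0.0527]
eef_rot: [0.924, 0.383, -0.0, 0.0]
ft_force: [-0.6, 1.0, 0.0]
opening: -0.002
```

```bash
python3 -c "
from h import *
print(tool()[0],tf())
s=r.snapshot('wrist'); save(s,'w30.png')"
```

```text
[ 0.52649258 -0.14764132  0.05274244] (np.float64(0.2679894633820193), np.float64(-1.1192518053168703), np.float64(0.037477242528948955))
```

View pics/w30.png

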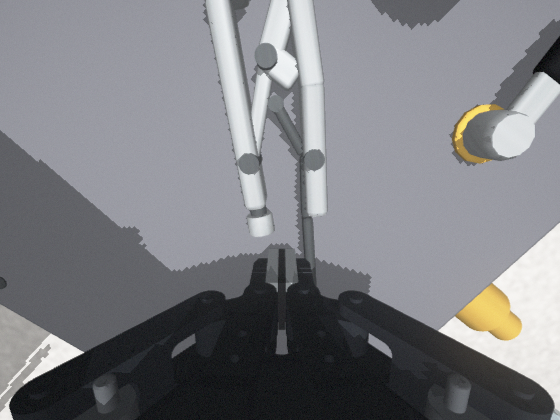

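>>> apply_moves(targets=[0,0.001,0,0,0,0,0.002,0,0,0,0,0.002,0,0,0])

```text
time: 23.1
tcp_pos: [0.528, -0.1491, 0.0528]
eef_rot: [0.924, 0.383, 0.0, 0.0]
ft_force: [0.2, 0.7, 1.5]
opening: 0.004
```

```bash
python3 -c "
from h import *
print(tool()[0],tf())"
```

```text
[ 0.52801097 -0.14910404  0.05279597] (np.float64(0.6439805627430126), np.float64(-0.32824502286265345), np.float64(1.5302676206100105))
```

>>> apply_moves(targets=[0,0.001,0,0,0,0,0.002,0,0,0,0,0.002,0,0,0])

```text
time: 23.4
tcp_pos: [0.5294, -0.1505, 0.0528]
eef_rot: [0.924, 0.383, 0.0, 0.0]
ft_force: [-0.5, 1.0, 0.1]
opening: -0.001
```

```bash
python3 -c "
from h import *
print(tool()[0],tf())
s=r.snapshot('wrist'); save(s,'w31.png')"
```

```text
[ 0.52944178 -0.15051069  0.05281478] (np.float64(0.35496793740788524), np.float64(-1.0654751989967566), np.float64(0.08196250631013138))
```

View pics/w31.png

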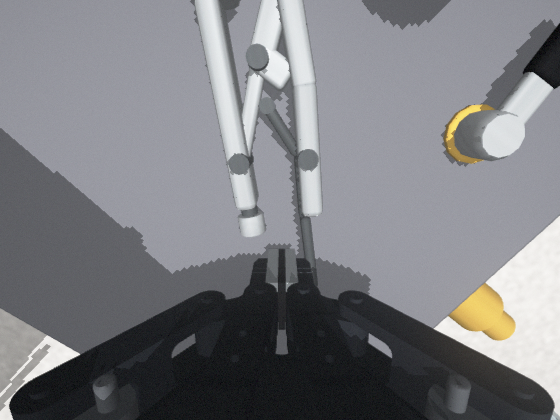

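>>> apply_moves(targets=[0,0.001,0,0,0,0,0.002,0,0,0,0,0.002,0,0,0])

```text
time: 23.75
tcp_pos: [0.5309, -0.1519, 0.0528]
eef_rot: [0.924, 0.383, 0.0, 0.0]
ft_force: [0.2, 0.6, -0.1]
opening: 0.003
```

```bash
python3 -c "
from h import *
print(tool()[0],tf())
s=r.snapshot('wrist'); save(s,'w32.png')"
```

```text
[ 0.53086975 -0.15193901  0.05282042] (np.float64(0.5991666640716996), np.float64(-0.29640295389241117), np.float64(-0.07694686141889083))
```

View pics/w32.png

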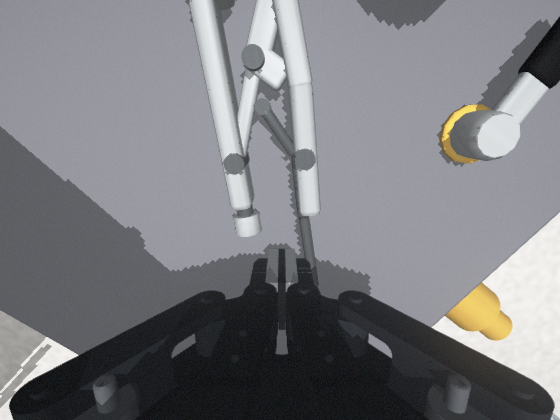

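>>> apply_moves(targets=[0,0.001,0,0,0,0,0.002,0,0,0,0,0.002,0,0,0])

```text
time: 24.1
tcp_pos: [0.5323, -0.1534, 0.0528]
eef_rot: [0.924, 0.383, 0.0, 0.0]
ft_force: [-0.2, 0.8, -0.1]
opening: 0.002
```

```bash
python3 -c "
from h import *
print(tool()[0],tf())
s=r.snapshot('wrist'); save(s,'w33.png')"
```

```text
[ 0.53225107 -0.1533703   0.0528178 ] (np.float64(0.4781392009961043), np.float64(-0.713997068613293), np.float64(-0.05709610653210381))
```

View pics/w33.png

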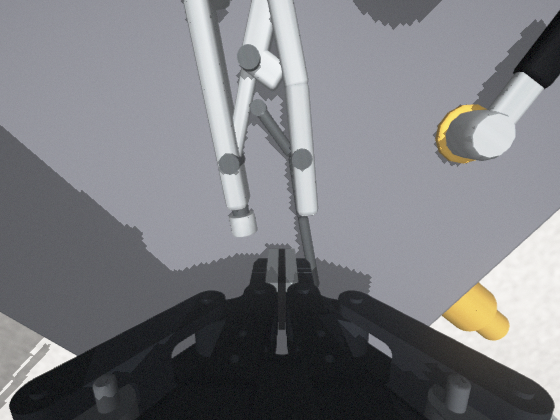

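>>> apply_moves(targets=[0,0.001,0,0,0,0,0.002,0,0,0,0,0.003,0,0,0,0,0.003,0,0,0])

```text
time: 24.55
tcp_pos: [0.5343, -0.1555, 0.0528]
eef_rot: [0.924, 0.383, 0.0, 0.0]
ft_force: [0.6, -0.5, -0.2]
opening: -0.004
```

```bash
python3 -c "
from h import *
print(tool()[0],tf())
s=r.snapshot('wrist'); save(s,'w34.png')"
```

```text
[ 0.53434726 -0.15553091  0.05280125] (np.float64(0.025110139386503305), np.float64(0.7983775445658645), np.float64(-0.1752570767559964))
```

View pics/w34.png

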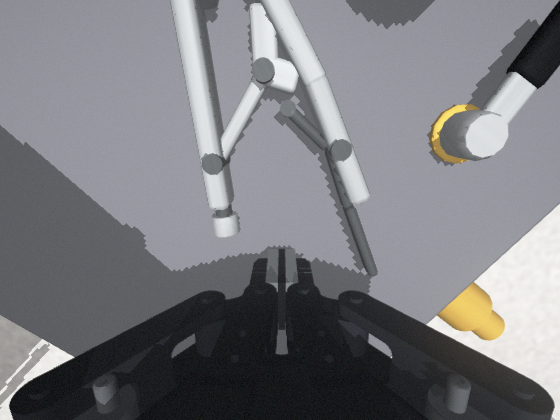

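>>> apply_moves(targets=[0,0,-0.03,0,0,0,0,-0.06,0,0,0,0,-0.09,-0.08,0.2,0.03,0.01,-0.1,-0.16,0.5,0.06,0.01,-0.1,-0.16,0.8,0.06,0.01,-0.1,-0.16,0.9,0.06,0.01,-0.1,-0.16,0.9])

```text
time: 25.3
tcp_pos: [0.5836, -0.1196, 0.1523]
eef_rot: [0.89, 0.456, -0.0, -0.0]
ft_force: [-0.8, -0.3, -0.1]
opening: 0.846
```

```bash
python3 - <<'E'
from h import *
import pickle
s=r.snapshot('wrist'); save(s,'w35.png');pickle.dump(s,open('w35.pkl','wb'))
print(tool()[0],np.degrees(tool()[1]))
for t in ['pliers_mid','pliers','pliers_jaws','spindle_top']:
    print(t,[(round(d['score'],2),np.round(d['location'],4),np.round(proj(s,d['location']))) for d in r.mark_of(s,t)[:2]])
E
```

```text
[ 0.58330577 -0.12004434  0.15239703] 54.16783270276961
pliers_mid [(0.8, array([ 0.566 , -0.097 ,  0.0528]), array([251., 203.])), (0.4, array([ 0.6296, -0.0223,  0.0697]), array([256.,  73.]))]
pliers [(0.79, array([ 0.6088, -0.0416,  0.04  ]), array([253., 116.]))]
pliers_jaws [(0.89, array([ 0.624 , -0.0197,  0.0584]), array([249.,  77.]))]
spindle_top [(0.73, array([ 0.6264, -0.0231,  0.0716]), array([253.,  76.]))]
```

View pics/w35.png

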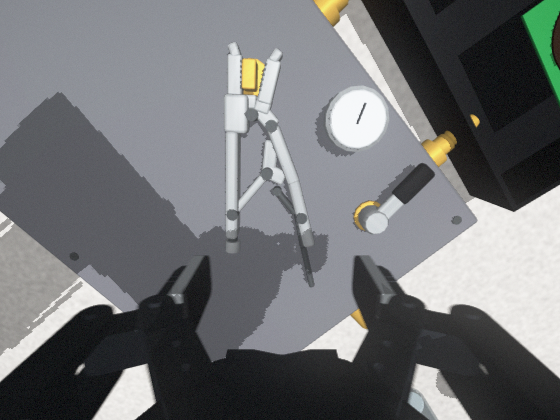

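```bash
python3 - <<'E'
from h import *
import pickle
s=pickle.load(open('w35.pkl','rb'))
cv2.imwrite('pics/w35a.png',cv2.resize(s['frame'][35:295,200:330,::-1],None,fx=4.5,fy=2.3,interpolation=cv2.INTER_CUBIC))
E
```

```text
(no output)
```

View pics/w35a.png

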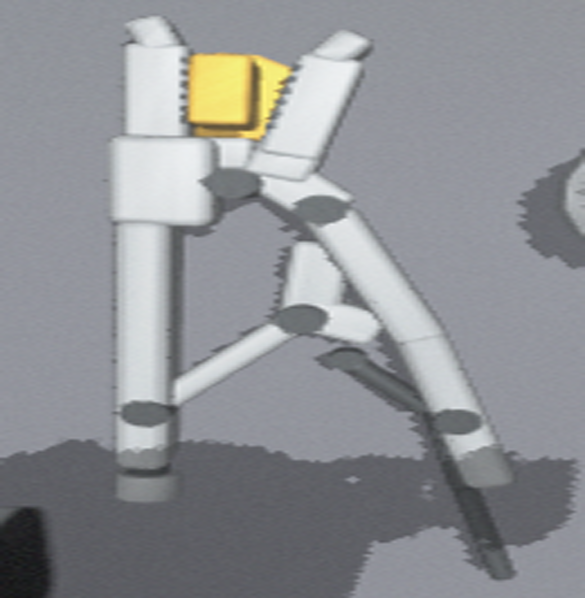

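```bash
python3 - <<'E'
from h import *
import pickle
s=pickle.load(open('w35.pkl','rb'))
g=lambda x,y,z=.055:ray(s,200+(x+.5)/4.5-.5,35+(y+.5)/2.3-.5,z)[:2]*1000
for n,A,B in [('L',(117,230),(116,455)),('R',(172,230),(170,395)),('face',(184,50),(186,130)),('mface',(300,65),(258,150))]:
    print(n,g(*A),g(*B),ang(g(*A)-g(*B)))
T=[g(*q,.067) for q in [(190,56),(252,56),(190,124),(252,128)]]
print('tang',np.mean(T,0),ang(T[0]-T[2]),ang(T[1]-T[3]))
print('tips',g(150,15),g(355,32),'screw',g(148,500),'mov outer',g(440,340),g(512,480),'tail',g(500,578))
p,a=tool();X=np.array([np.cos(a),np.sin(a)]);Y=np.array([np.sin(a),-np.cos(a)])
for n,q in [('L mid',g(116,400)),('screw',g(148,500)),('tipF',g(150,15)),('movouter1',g(440,340)),('mo2',g(512,480))]:
    d=(q-p[:2]*1000);print(n,np.round([d@X,d@Y],1))
E
```

```text
L [583.78045405 -41.37517176] [ 532.33839579 -104.8517968 ] 50.978363816836485
R [591.53684766 -46.9815416 ] [555.14072814 -92.58978899] 51.409566345940284
face [627.42488299  -4.5619927 ] [613.08195998 -23.40931276] 52.7286487185785
mface [640.08961325 -19.06981248] [619.12465733 -35.36650978] 37.859008476605716
tang [624.88153296 -19.79991924] 51.992127985981774 52.740077085772874
tips [629.13451742   6.44604688] [652.92496033 -16.67534214] screw [ 525.89890906 -122.75871928] mov outer [ 607.5511915  -105.37977923] [ 588.05420851 -157.4808884 ] tail [ 562.68434308 -190.60319562]
L mid [  4.3 -49.3]
screw [-35.4 -45.2]
tipF [129.8 -37.3]
movouter1 [26.5 10.8]
mo2 [-27.1  25.5]
```

>>> apply_moves(targets=[0.008,-0.008,0,0.024,0.88,0.0157,-0.0149,0.02,0.048,0.88,0.0157,-0.0149,0.05,0.048,0.88,0.0157,-0.0149,0.07,0.048,0.88,0.0157,-0.0149,0.08,0.048,0.88,0.0157,-0.0149,0.09,0.048,0.88,0.0157,-0.0149,0.098,0.048,0.88,0.0157,-0.0149,0.098,0.048,0.88])

```text
time: 26.35
tcp_pos: [0.5804, -0.0987, 0.0541]
eef_rot: [0.901, 0.434, -0.0, -0.0]
ft_force: [-0.1, 0.9, -0.2]
opening: 0.879
```

```bash
python3 - <<'E'
from h import *
s=r.snapshot('wrist'); save(s,'w36.png')
print(tool()[0],np.degrees(tool()[1]),tf())
E
```

```text
[ 0.58093797 -0.09872106  0.05492778] 51.39944898997194 (np.float64(0.13688728009991802), np.float64(-0.17692966903712637), np.float64(-0.9355290949063659))
```

View pics/w36.png

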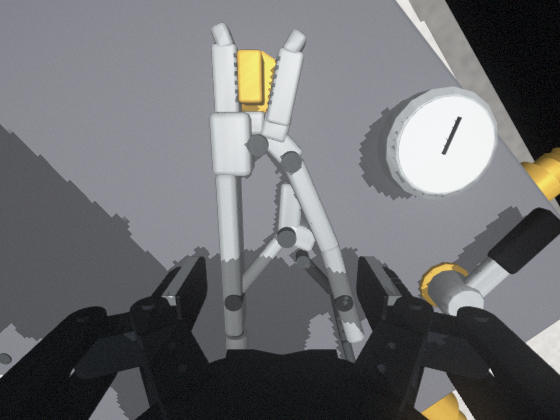

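>>> apply_moves(targets=[0,0.0025,0,0,0.86,0,0.0025,0,0,0.82,0,0.0025,0,0,0.79,0,0.0025,0,0,0.765,0,0.0025,0,0,0.75,0,0.0025,0,0,0.75])

```text
time: 27.0
tcp_pos: [0.5828, -0.1001, 0.0556]
eef_rot: [0.901, 0.434, 0.0, 0.0]
ft_force: [-2.2, 0.0, 5.4]
opening: 0.754
```

```bash
python3 meas.py w37.png
```

```text
(np.float64(-0.6325372138029388), np.float64(-3.070840942310331), np.float64(5.483143848181633)) 51.429394471107365 [ 0.58284849 -0.10006626  0.05560729] 27.05
tang (626.3264770507812, -22.40882110595703) (21.932559967041016, 14.352043151855469) 50.87967
```

View pics/w37.png

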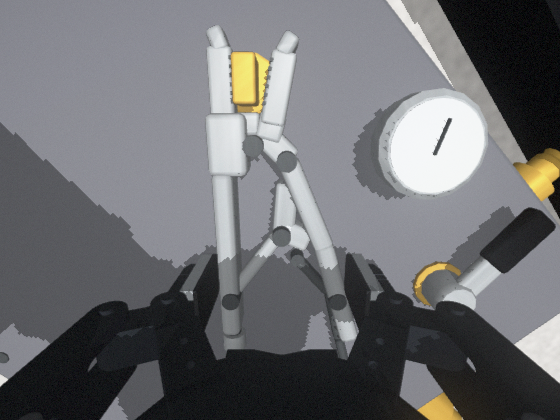

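>>> apply_moves(targets=[0,-0.001,-0.001,0,0.75,0,-0.0015,-0.001,0,0.75,-0.003,-0.0015,-0.001,0,0.75,-0.006,-0.0015,-0.001,0,0.75,-0.009,-0.0015,-0.001,0,0.75,-0.012,-0.0014,-0.001,0,0.75,-0.012,-0.0014,-0.001,0,0.75])

```text
time: 27.75
tcp_pos: [0.5738, -0.109, 0.0557]
eef_rot: [0.901, 0.434, -0.0, -0.0]
ft_force: [0.0, 1.1, 0.4]
opening: 0.751
```

```bash
python3 meas.py w38.png
```

```text
(np.float64(0.31687961613426546), np.float64(-0.3016844186747663), np.float64(0.35784634307860197)) 51.39430041010503 [ 0.57377188 -0.10895088  0.05572874] 27.8
tang (625.4816284179688, -22.096214294433594) (20.26769256591797, 22.3328914642334) -74.57913
```

View pics/w38.png

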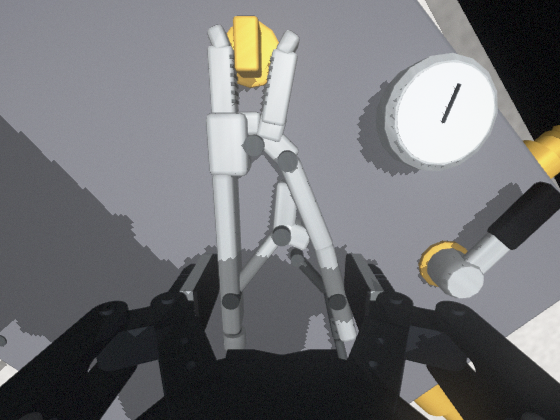

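>>> apply_moves(targets=[-0.004,-0.0008,0,0,0.75,-0.008,-0.0008,0,0,0.75,-0.012,-0.0008,0,0,0.75,-0.017,-0.0007,0,0,0.75,-0.022,-0.0007,0,0,0.75,-0.027,-0.0006,0,0,0.75,-0.032,-0.0006,0,0,0.75,-0.037,-0.0005,0,0,0.75,-0.041,-0.0005,0,0,0.75,-0.041,-0.0005,0,0,0.75])

```text
time: 28.8
tcp_pos: [0.5475, -0.141, 0.0558]
eef_rot: [0.901, 0.433, -0.001, -0.0]
ft_force: [-0.3, -0.4, 0.6]
opening: 0.748
```

```bash
python3 - <<'E'
from h import *
s=r.snapshot('wrist'); save(s,'w39.png')
print(tool()[0],np.degrees(tool()[1]),tf())
E
```

```text
[ 0.54753482 -0.14100673  0.05575343] 51.38659221835588 (np.float64(-0.2571603621185346), np.float64(0.7321733798691242), np.float64(-0.28912630031652486))
```

View pics/w39.png

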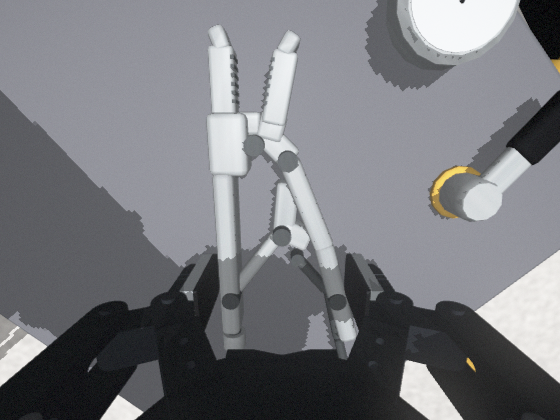

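Clear of the spindle. Open the fingers and lift away.

>>> apply_moves(targets=[0,0,0,0,0.78,0,0,0,0,0.82,0,0,0,0,0.88,0,0,0,0,0.88,0,0,-0.02,0,0.88,0,0,-0.05,0,0.88,0,0,-0.09,0,0.88,0,0,-0.13,0,0.88,0,0,-0.16,0,0.88,0,0,-0.16,0,0.88])

```text
time: 29.85
tcp_pos: [0.5506, -0.141, 0.2212]
eef_rot: [0.901, 0.434, 0.004, 0.003]
ft_force: [0.0, 0.2, 0.2]
opening: 0.877
```

```bash
python3 - <<'E'
from h import *
s=r.snapshot('wrist'); save(s,'w40.png')
print(tool()[0],np.degrees(tool()[1]),tf(),r.get_obs()['time'])
g=lambda u,v,z=.067:ray(s,u,v,z)[:2]*1000
for t in ['pliers','pliers_jaws','spindle_top','snapped_lever']:
    print(t,[(round(d['score'],2),np.round(d['location'],4)) for d in r.mark_of(s,t)[:2]])
cv2.imwrite('pics/w40a.png',cv2.resize(s['frame'][30:130,190:340,::-1],None,fx=5,fy=5,interpolation=cv2.INTER_CUBIC))
t=r.snapshot('scene');save(t,'s40.png')
E
```

```text
[ 0.54944124 -0.14043191  0.21825641] 51.41396336733469 (np.float64(-0.13499520744645782), np.float64(0.6371842534198859), np.float64(-0.750145455436079)) 29.9
pliers [(0.94, array([ 0.573 , -0.0823,  0.0398]))]
pliers_jaws [(0.57, array([ 0.5884, -0.0596,  0.0542]))]
spindle_top [(0.82, array([ 0.6295, -0.0219,  0.0678]))]
snapped_lever []
```

View pics/w40.png

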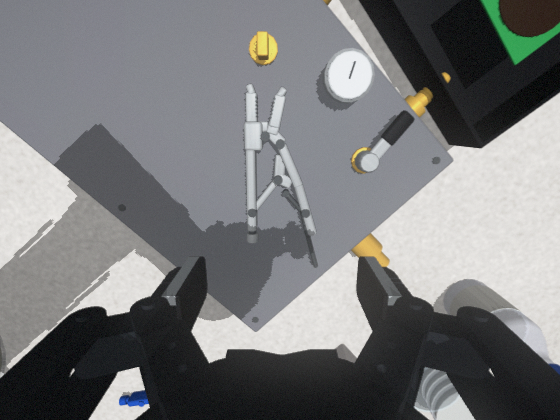

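View pics/s40.png

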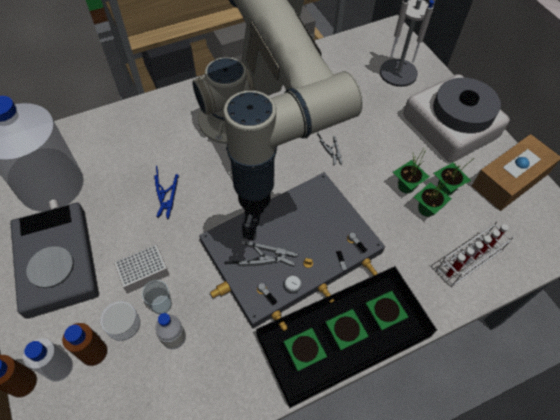

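```bash
python3 - <<'E'
from h import *
s=r.snapshot('wrist')
hsv=cv2.cvtColor(s['frame'][:,:,::-1].copy(),cv2.COLOR_BGR2HSV)
m=((hsv[...,0]>18)&(hsv[...,0]<32)&(hsv[...,1]>110)&(hsv[...,2]>225)).astype(np.uint8);m[:,:240]=0;m[:,285:]=0;m[75:]=0
cv2.imwrite('pics/w41.png',np.hstack([cv2.resize(s['frame'][20:75,235:290,::-1],None,fx=7,fy=7,interpolation=cv2.INTER_CUBIC),cv2.cvtColor(cv2.resize(m[20:75,235:290]*255,None,fx=7,fy=7),cv2.COLOR_GRAY2BGR)]))
E
```

```text
(no output)
```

View pics/w41.png

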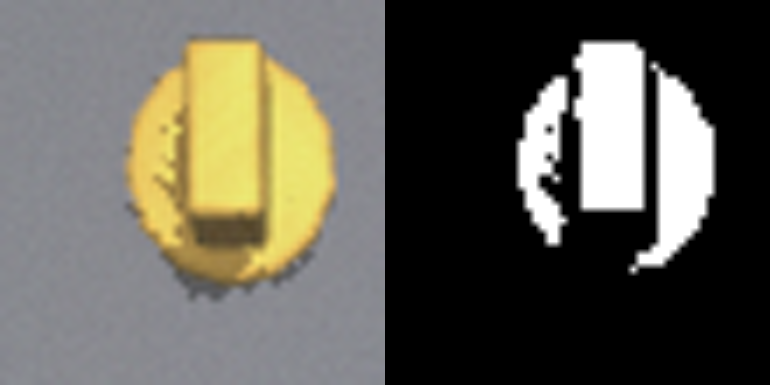

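```bash
python3 -c "
from station import r
print(r.finish_job())"
```

```text
the job is handed in; nothing more can be done
None
```

The job is handed in at about 30 s of the 72 s allowed. The middle valve is turned to its open stop, and the pliers lie open on the deck, about 50 mm back from the spindle.

- **Fitting:** I slid the larger steel pliers onto the spindle and squeezed the handles. When I eased the fingers off, the handles stayed shut, so they had locked.
- **Turning:** I swung the pliers anticlockwise until the spindle stopped moving. The force at the handles read 7.4 to 8.4 N, and the last two small steps did not move the spindle further, so it was at the stop and not forced.
- **Release:** About 1 to 1.5 N on the release lever sprang the pliers open. It took about 12 mm of finger travel from first contact, a little more than the 10 mm you gave.
- **Last check:** The pictures show the pliers open and clear, the spindle still at the open stop, and the gauge, the right valve and everything else in view where they were. I had no direct reading of any valve angle.

**Readings that disagreed:**
- The camera puts the spindle's turn at about 87 to 88° from where it started. That fits the stop if it started 0 to 0.15 rad open, but the picture is only good to about 1°.
- Twice, as the fingers closed on the handles, I saw a brief upward force of 5 to 6 N, well within limits. It was probably the fingertips touching the deck or the handles.

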